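# Load and start the sample mixer

### The job

The sample mixer is running: turn its knob anticlockwise until it clicks over to off, then stand every specimen pot upright on the deck, in one row on the white centre line between the two posts with no pots touching. After that hold the code reader upright and still for about a second, 3 to 9 cm straight above the barcode label on the register, stand it back in the middle of its round mat, and finally turn the mixer's knob clockwise until it clicks over to on. Keep the mixer off until then, and leave everything else where it is.

Things in the scene. Friction and masses are not known exactly. Their poses are not given: they have to be found in the camera images.
- mixer: flat sample mixer, fixed: housing 170 x 425 mm, 70 mm high, beige with a steel deck. Origin at the underside; axes x across, y along the row, z up; housing spans x -85..85, y -190..235 mm. Its deck (top 70 mm above the origin, x -85..85, y -75..235 mm) has a thin white centre line along x = 0 from post to post. The knob stands on the grey panel at the other end, at x 0, y -134 mm
- post_near_knob (a point): foot, at deck height, of the steel post (16 mm diameter, 45 mm tall) at the knob's end of the centre line
- post_far (a point): foot, at deck height, of the same kind of post at the other end of the centre line, 280 mm from the first
- knob (a joint): angle of the mixer's black rotary knob, rad, growing anticlockwise seen from above. It snaps into one of two end positions, on at 0 and off at 1.30; the hump of the detent between them lies at 0.65 and takes about 0.12 N m. At 0 (on) its grip bar lies along the mixer's x axis, at 1.30 it has turned with the knob by that angle anticlockwise
- knob_grip (a point): on the knob's axis at the height to grip: the knob's bar is 42 mm long, 14 mm wide, 32 mm high; this point is 9 mm above the bar's middle height and 7 mm below its top, 37 mm above the deck's height
- pot0: closed specimen pot, white with paper band and red screw cap, 44 mm diameter, 58 mm tall, about 90 g; origin at the centre of its underside, z up. Two to four pots are present (None if absent)
- pot1: closed specimen pot, white with paper band and red screw cap, 44 mm diameter, 58 mm tall, about 90 g; origin at the centre of its underside, z up. Two to four pots are present (None if absent)
- pot2: closed specimen pot, white with paper band and red screw cap, 44 mm diameter, 58 mm tall, about 90 g; origin at the centre of its underside, z up. Two to four pots are present (None if absent)
- pot3: closed specimen pot, white with paper band and red screw cap, 44 mm diameter, 58 mm tall, about 90 g; origin at the centre of its underside, z up. Two to four pots are present (None if absent)
- reader: grey hand-held code reader that stands upright on its head: head 46 x 50 mm, 26 mm high, with the reading window in its underside; above it a handle 30 mm (its x) by 28 mm (its y), up to 130 mm above the underside; 160 g. Origin at the centre of the underside; it reads straight down along its -z
- mat: the reader's round black mat, fixed, 90 mm diameter, 4 mm thick; origin at the centre of its underside
- register: closed blue register, fixed, 200 (x) x 150 (y) x 25 mm, origin at the centre of its underside
- label (a point): centre of the white barcode label, 34 (x) x 54 (y) mm, on the register's upper face, 25 mm above the table; z up
- wash_bottle: amber bottle, 60 mm diameter, 160 mm tall, not to be moved; origin at its underside
- tape_roll: roll of grey tape lying flat, 56 mm diameter, 24 mm high, not to be moved
- reagent_jar: glass jar, 52 mm diameter, 85 mm tall, not to be moved; origin at its underside
- slide_box: cardboard box 70 x 50 x 30 mm, not to be moved; origin at its underside
Mind the look-alikes: they are no part of the job. Leave any turquoise or yellow look-alike of the pot2 alone.

How it is judged:
By the outcome, as a careful person would: the job done as asked, in the order asked, and still so for the second after the job is handed in, with the robot touching nothing.
Of pot0, pot1, pot2, pot3 only 2 to 4 are there at a start; the rules pass over those that are not, and their reading is None.
At some moment in a run one of pot0, pot1, pot2, pot3 may be knocked a few centimetres aside while the robot is not near it.
It also fails if it takes over 210 s, if anything falls off the work surface, if the arm or the gripper's body presses on something with over 40 N, if the wrist force passes 120 N, or if a joint passes its speed limit or range.

### The arm

A 6-joint arm with a two-finger parallel gripper is mounted at the origin on the work surface. World frame = base frame: x ahead of the robot, y to its left, z up, the work surface at z = 0. Lengths are in mm, angles in rad, forces in N, time in s.
With the tool pointing down it reaches from about 350 to 975 mm from the base axis. Payload 7.1 kg.
Tool frame: the origin (TCP) lies on the centre line of the jaws, within the pads' length; the fingertips stand 17 mm ahead of it and the grasp point (between the pads) lies 2 mm behind it; z points along the fingers, y is the direction in which the jaws open and shut (so a half turn about z gives the same grasp; the last joint's range is limited). The gripper opens to 88 mm and grips with 3 to 60 N. Pads are 20 mm wide; open, the fingers measure 115 mm over their backs; the gripper's body (75 mm by 178 mm) begins 61 mm behind the grasp point.
Start: joints at [-1.179, 0.423, 1.63, -0, 1.089, -0.019], TCP at [249.605, -572.977, 239.675] pointing down, gripper open.
Joint ranges: [-3, 3], [-0.9, 2.11], [0.09, 2.58], [-1.31, 4.45], [0.11, 2.69], [-2.54, 2.54]. Speed limits (rad/s): [2.39, 2.39, 3.01, 3.14, 3.14, 3.14].

### API

Orientations are given as a rotation vector (axis times angle).
In Python, from workcell import ctrl, imaging, workorder gives the robot as it stands. The module is installed in compiled form; this text tells all that it offers.
- The arm moves only by the shell command python3 -m crank 'ROWS' [OPENING]. ROWS is JSON, a list of rows, each an object with "travel": the shift along the tool's x, y, z as a fraction of full scale, a list of three; "turn": the turn about the tool's z as a fraction of full scale. In form: [{"travel": [dx, dy, dz], "turn": turn}, ...]. A call has 1 to 20 rows; each row shifts and turns the pose as measured when the row begins, along the tool's axes as they then stand; what a row does not reach is not made up. Full scale, the value 1, is 5 cm for a shift and 0.1 rad for a turn. A row lasts 1/10 s, in which the tool goes at most 50 mm and 8.59 degrees, less where a joint would pass 70% of its speed; a pose out of reach is approached as far as the arm can. A call with a number of a shift or a turn outside -1 to 1 is refused whole. A call with a gripper value outside its range is refused whole. OPENING is the gripper command: -1 is shut, 1 is fully open, values between are in proportion, set as the call begins (- or left out, the last holds). The fingers move at their own pace and stop on an object; the grip force is fixed at half the most. Time passes only in rows, so rows that do not move let the fingers close. It gives the time, the measured TCP pose, the force and the opening at its end, in the units of the state.
- ctrl.get_obs(): the state, without advancing time (a new reading comes with each control period).
- imaging.get_image(name): name is "scene" or "top" or "wrist"; returns the picture (480x640x3 uint8, blue, green, red); there is no depth.
- imaging.camera_info(name): a dict with "camera_matrix" (3x3 intrinsics, pixels), "rvec" (rotation vector, rad) and "tvec" (3), from world to camera coordinates, as OpenCV has them. Camera axes: x right, y down, z forward; pixel columns grow to the right and rows downward; lengths in mm; the calibration is good to about 2 mm. A picture is of the moment at which its call begins: read the wrist's pose just before it. camera_info takes no time and is no camera call; for the wrist camera it gives the pose at the moment of the call.
- workorder.close_job(): hands the job in, once; it reports no verdict.
The state is a dict: "t": time; "qpos": joint angles; "qvel": joint speeds; "joint_torque": joint torques, N m; "ee_pos": TCP position; "orientation": TCP orientation; "ft_force": force on the tool from outside, world axes, zero at the start; "moment": the same for the moment, N m; "width": finger opening in mm.
Only numpy, scipy, OpenCV 4.12 (cv2) and the standard library are available. Lean on these libraries where they do the work, as an engineer would, in place of code of your own. Each camera call takes 0.05 s, during which the arm holds its last target.

## Working session

There is one attempt and no reset: what is moved stays moved. The work goes in short steps, Python scripts to look and compute and a shell command to move; the robot and the scene stay as the last step left them, time stands still between calls to the robot, and variables do not carry over. Pictures are saved under pics/ and viewed, and the job is handed in when it is done.

```bash
mkdir -p pics; python3 - <<'E'
from workcell import ctrl, imaging
import cv2
for n in ["scene","top","wrist"]:
    i=imaging.get_image(n); cv2.imwrite(f"pics/{n}0.png",i)
    c=imaging.camera_info(n); print(n,c)
o=ctrl.get_obs();print({k:o[k] for k in("t","ee_pos","orientation","width","ft_force")})
E
```

```text
scene {'camera_matrix': array([[508.04543321,   0.        , 315.77691371],
       [  0.        , 508.04543321, 239.14421107],
       [  0.        ,   0.        ,   1.        ]]), 'rvec': array([ 0.91719836,  2.36057133, -1.19225616]), 'tvec': array([ 359.19907031, -147.799142  , 1675.66704121])}
top {'camera_matrix': array([[543.67582648,   0.        , 313.31500372],
       [  0.        , 543.67582648, 239.60324364],
       [  0.        ,   0.        ,   1.        ]]), 'rvec': array([ 2.17062842, -2.225671  ,  0.06969305]), 'tvec': array([  33.87586847,  511.23039029, 1147.00598604])}
wrist {'camera_matrix': array([[331.03328427,   0.        , 318.78930995],
       [  0.        , 331.03328427, 245.63921433],
       [  0.        ,   0.        ,   1.        ]]), 'rvec': array([-2.40862697,  1.5764937 ,  0.24178681]), 'tvec': array([-624.7009697 ,  -36.60211678,  392.34299811])}
{'t': 0.15, 'ee_pos': array([ 249.46109207, -572.61179722,  239.08857429]), 'orientation': array([-3.07440240e+00, -6.40550669e-01,  3.23847731e-04]), 'width': 87.68930102210902, 'ft_force': array([-0.5295504 ,  0.34285026, -0.56750561])}
```

View pics/scene0.png

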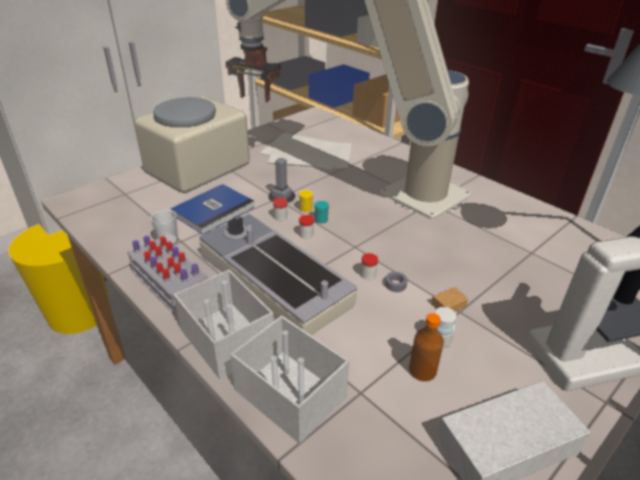

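View pics/top0.png

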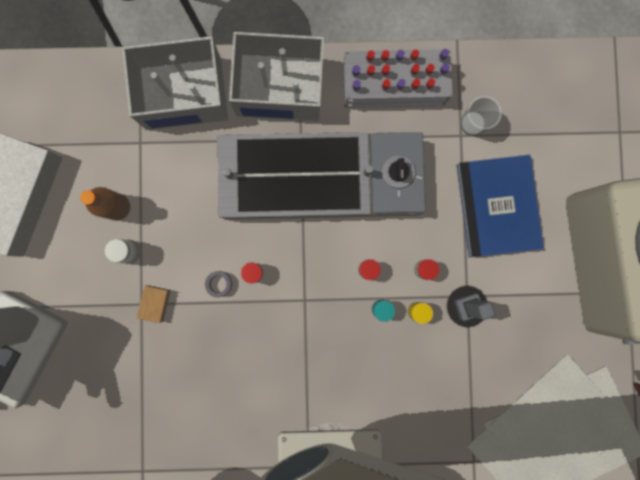

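View pics/wrist0.png

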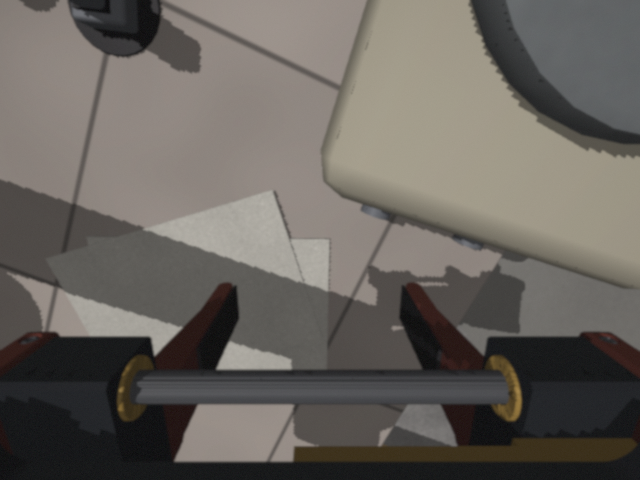

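The top view shows red-capped pots at (252,273), (370,270) and (428,270), all upright. The look-alikes are at (384,311) and (422,313), the knob at (400,171), the posts at (230,174) and about (369,173), the reader at (467,306), and the label at (501,206).

```bash
cat > h.py <<'E'
from workcell import ctrl, imaging
import cv2, numpy as np
def cam(n):
    c=imaging.camera_info(n); R=cv2.Rodrigues(c["rvec"])[0]; return c["camera_matrix"],R,np.array(c["tvec"]).reshape(3)
def ray(n,uv,C=None):
    K,R,t=C or cam(n); d=R.T@np.linalg.solve(K,[uv[0],uv[1],1.]); return -R.T@t,d/np.linalg.norm(d)
def plane(n,uv,z,C=None):
    o,d=ray(n,uv,C); return o+d*(z-o[2])/d[2]
def tri(rs):
    A=np.zeros((3,3));b=np.zeros(3)
    for o,d in rs:
        P=np.eye(3)-np.outer(d,d);A+=P;b+=P@o
    x=np.linalg.solve(A,b); return x,[float(np.linalg.norm((np.eye(3)-np.outer(d,d))@(x-o))) for o,d in rs]
def proj(n,p,C=None):
    K,R,t=C or cam(n); q=K@(R@np.asarray(p,float)+t); return q[:2]/q[2]
def red(img,lo=30):
    h=cv2.cvtColor(img,cv2.COLOR_BGR2HSV)
    return (((h[...,0]<6)|(h[...,0]>172))&(h[...,1]>150)&(h[...,2]>90)).astype(np.uint8)
def blobs(m,amin=30):
    n,l,s,c=cv2.connectedComponentsWithStats(m); return [(c[i].round(1).tolist(),s[i].tolist()) for i in range(1,n) if s[i][4]>=amin]
def tool(o=None):
    o=o or ctrl.get_obs(); return np.array(o["ee_pos"]),cv2.Rodrigues(np.array(o["orientation"]))[0]
def rel(p,yaw_dir=None):
    "shift of TCP to p in tool axes, in full-scale units (50mm); yaw: desired world dir for tool y"
    x,R=tool(); u=R.T@(np.asarray(p)-x)/50; print("units",u.round(2))
    y=R[:,1]; print("jaw dir deg",np.degrees(np.arctan2(y[1],y[0])).round(1),"tcp",x.round(1),"q6",ctrl.get_obs()["qpos"][5].round(2))
    if yaw_dir is not None:
        a=np.arctan2(y[1],y[0])-yaw_dir; a=(a+np.pi/2)%np.pi-np.pi/2; print("turn units(about tool z)",(a/0.1).round(2))
E
python3 - <<'E'
from h import *
t=cv2.imread("pics/top0.png");s=cv2.imread("pics/scene0.png")
print(blobs(red(t))); print(blobs(red(s)))
cv2.imwrite("pics/c1.png",cv2.resize(t[110:230,210:440],None,fx=3.4,fy=3.4,interpolation=cv2.INTER_CUBIC))
cv2.imwrite("pics/c2.png",cv2.resize(s[130:340,180:420],None,fx=3.3,fy=2.8,interpolation=cv2.INTER_CUBIC)[:600])
cv2.imwrite("pics/c3.png",cv2.resize(t[150:340,340:550],None,fx=3.1,fy=3.1,interpolation=cv2.INTER_CUBIC))
E
```

```text
[([370.4, 54.6], [368, 51, 6, 8, 38]), ([385.2, 54.0], [382, 51, 7, 7, 37]), ([414.5, 53.7], [412, 50, 6, 8, 39]), ([385.6, 68.9], [383, 65, 6, 8, 41]), ([415.2, 68.1], [412, 64, 7, 8, 41]), ([429.9, 68.1], [427, 65, 7, 7, 40]), ([370.6, 69.1], [368, 66, 6, 7, 38]), ([415.7, 82.8], [413, 79, 7, 8, 40]), ([430.4, 82.5], [427, 79, 7, 8, 41]), ([386.0, 83.4], [383, 80, 7, 8, 42]), ([369.7, 269.3], [360, 260, 20, 19, 304]), ([428.3, 269.2], [419, 260, 20, 19, 310]), ([251.4, 272.6], [242, 263, 20, 20, 298])]
[([280.0, 202.2], [274, 199, 13, 8, 88]), ([306.4, 219.8], [300, 215, 14, 10, 111]), ([165.9, 243.1], [161, 237, 11, 13, 62]), ([155.2, 247.8], [149, 242, 12, 13, 73]), ([147.1, 255.1], [145, 252, 5, 8, 32]), ([181.3, 256.4], [179, 253, 5, 8, 32]), ([369.6, 259.3], [363, 254, 15, 12, 143]), ([173.8, 264.4], [168, 258, 12, 14, 77]), ([162.4, 269.9], [156, 263, 13, 15, 84])]
```

View pics/c1.png

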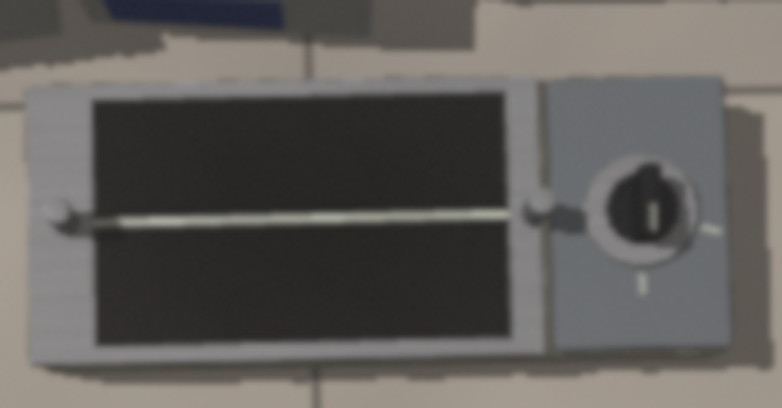

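View pics/c2.png

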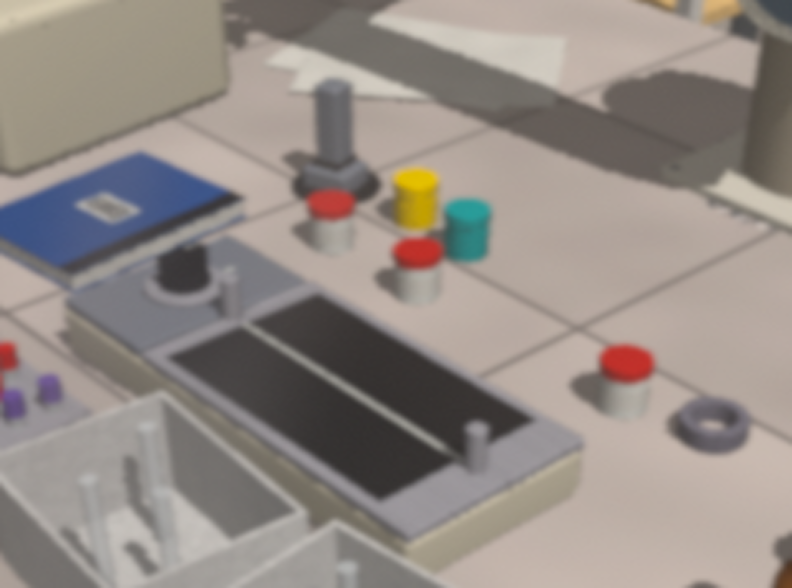

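View pics/c3.png

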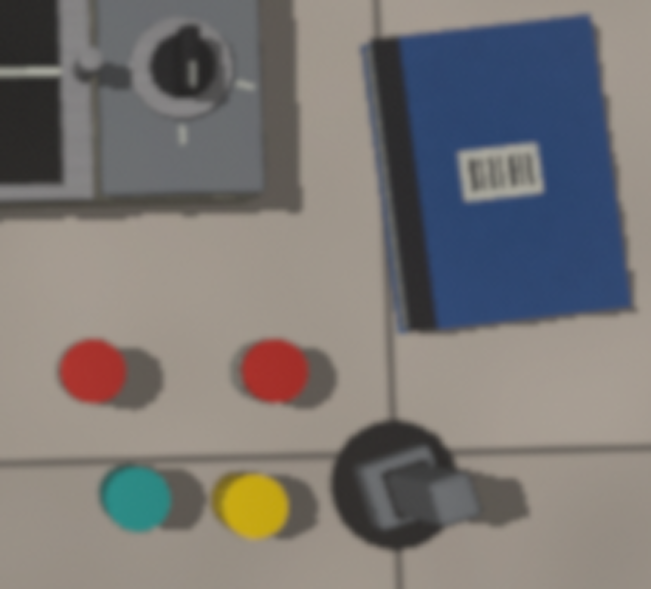

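```bash
python3 - <<'E'
from h import *
T=lambda u,v:(210+u/3.4,110+v/3.4); S=lambda u,v:(180+u/3.3,130+v/2.8); T3=lambda u,v:(340+u/3.1,150+v/3.1)
def two(name,a,b):
    x,e=tri([ray("top",a),ray("scene",b)]); print(name,x.round(1),np.round(e,1))
for a,b,n in [((428.3,269.2),(280,202.2),"potA"),((369.7,269.3),(306.4,219.8),"potB"),((251.4,272.6),(369.6,259.3),"potC")]:
    two(n,a,b)
    print("  top-plane 58",plane("top",a,58).round(1))
for n,a,b in [("far -x",(97,343),(535,420)),("far +x",(95,102),(380,498)),("kn +x",(503,93),(168,358)),("kn -x",(510,335),(318,296)),("postfar top",(57,212),(476,428)),("postnear top",(540,203),(231,275))]:
    two(n,T(*a),S(*b))
for n,a in [("postfar",(57,212)),("postnear",(540,203))]: print(n,plane("top",T(*a),115).round(1))
print("line ends z70",plane("top",T(118,222),70).round(1),plane("top",T(508,213),70).round(1))
print("knob bar ends top z~114", plane("top",T(650,170),114).round(1),plane("top",T(655,245),114).round(1))
print("knob disc ctr z70",plane("top",T(642,208),72).round(1))
two("label",T3(501,172),S(109,208)); print(plane("top",T3(501,172),25).round(1))
for q in [(457,151),(539,142),(545,193),(465,203)]: print("lab corner",plane("top",T3(*q),25).round(1))
two("reader top",T3(454,500),S(334,88))
print("mat",plane("top",T3(395,485),4).round(1))
for q in [(356,465),(428,444),(384,530)]: print("head c",plane("top",T3(*q),30).round(1))
E
```

```text
potA [ 441.9 -212.6   54.2] [1.4 1.4]
  top-plane 58 [ 442.9 -212.7   58. ]
potB [444.5 -91.8  52.3] [1.8 1.8]
  top-plane 58 [445.7 -92.5  58. ]
potC [444.  151.6  51.5] [1.6 1.6]
  top-plane 58 [445.1 149.8  58. ]
far -x [569.7 174.3  68.3] [2.4 2.4]
far +x [715.9 172.2  69.4] [1.8 1.8]
kn +x [716.2 -74.5  67.4] [1.6 1.6]
kn -x [569.  -74.2  65.7] [1.9 1.9]
postfar top [642.5 189.4 111.5] [1. 1.]
postnear top [640.4 -89.7 115.3] [1. 1.]
postfar [642.5 188.2 115. ]
postnear [641.2 -90.4 115. ]
line ends z70 [643.8 158.4  70. ] [643.7 -76.2  70. ]
knob bar ends top z~114 [ 659.1 -154.8  114. ] [ 615.3 -156.2  114. ]
knob disc ctr z70 [ 644.5 -156.7   72. ]
label [ 572.7 -380.4   23.1] [2. 2.]
[ 574.1 -381.2   25. ]
lab corner [ 589.3 -351.6   25. ]
lab corner [ 594.1 -408.3   25. ]
lab corner [ 558.9 -410.8   25. ]
lab corner [ 553.3 -355.5   25. ]
reader top [ 358.4 -305.3  125.7] [2. 2.]
mat [ 360.8 -305.7    4. ]
head c [ 376.9 -272.3   30. ]
head c [ 389.8 -321.7   30. ]
head c [ 332.7 -289.5   30. ]
```

```bash
python3 - <<'E'
from h import *
rel([600,-130,300],np.pi/2); x,R=tool(); print(R.round(3)); K,Rc,t=cam("wrist"); print("cam pos in tool",(R.T@(-Rc.T@t-x)).round(1)); print((R.T@Rc.T).round(2))
E
```

```text
units [ 9.96 -5.32 -1.21]
jaw dir deg -66.5 tcp [ 249.5 -572.6  239.1] q6 -0.02
turn units(about tool z) 4.11
[[ 0.917  0.399 -0.   ]
 [ 0.399 -0.917  0.001]
 [ 0.    -0.001 -1.   ]]
cam pos in tool [  82.6    0.2 -145.8]
[[ 0.   -0.95 -0.3 ]
 [ 1.    0.    0.  ]
 [-0.   -0.3   0.95]]
```

```bash
python3 -m crank '[{"travel":[0.6,-0.3,-0.3],"turn":0},{"travel":[0.85,-0.45,-0.3],"turn":0},{"travel":[0.85,-0.45,-0.3],"turn":0},{"travel":[0.85,-0.45,-0.3],"turn":0},{"travel":[0.85,-0.45,0],"turn":0},{"travel":[0.85,-0.45,0],"turn":0},{"travel":[0.85,-0.45,0],"turn":0},{"travel":[0.85,-0.45,0],"turn":0},{"travel":[0.85,-0.45,0],"turn":0},{"travel":[0.85,-0.45,0],"turn":0},{"travel":[0.85,-0.45,0],"turn":0},{"travel":[0,0,0],"turn":0.9},{"travel":[0,0,0],"turn":0.9},{"travel":[0,0,0],"turn":0.9},{"travel":[0,0,0],"turn":0.9},{"travel":[0,0,0],"turn":0.5},{"travel":[0,0,0],"turn":0},{"travel":[0,0,0],"turn":0}]' -0.1
python3 - <<'E'
from h import *
rel([600,-130,300],np.pi/2); i=imaging.get_image("wrist"); cv2.imwrite("pics/w1.png",i)
E
```

```text
t: 1.95
ee_pos: [581.6, -153.5, 297.0]
orientation: [-3.137, 0.022, 0.007]
ft_force: [0.4, -0.5, 0.3]
width: 39.4
units [ 0.36 -0.48 -0.06]
jaw dir deg -90.8 tcp [ 581.6 -153.5  297. ] q6 1.3
turn units(about tool z) -0.14
```

View pics/w1.png

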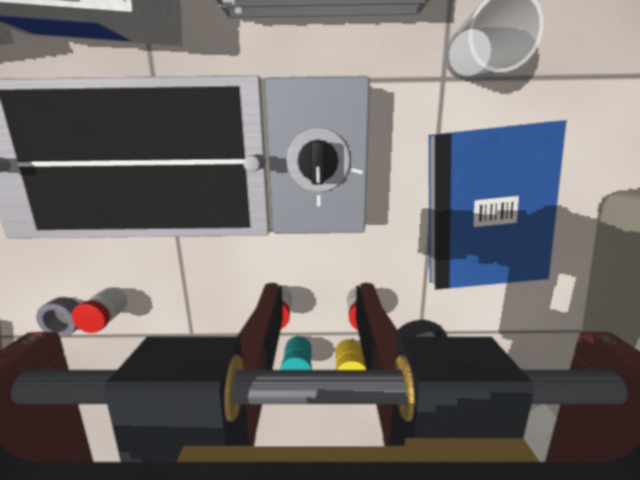

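The wrist picture shows the knob disc near (318,160) with its white pointer at (318,175), which is the on position. The near post is at about (252,162) and the white line runs from (18,164) to (248,162). I'll crop it for detail.

```bash
python3 - <<'E'
from h import *
i=cv2.imread("pics/w1.png"); cv2.imwrite("pics/w1c.png",cv2.resize(i[110:240,225:375],None,fx=4.5,fy=4.5,interpolation=cv2.INTER_CUBIC))
cv2.imwrite("pics/w1d.png",cv2.resize(i[100:240,0:160],None,fx=4,fy=4,interpolation=cv2.INTER_CUBIC))
E
```

```text
(no output)
```

View pics/w1c.png

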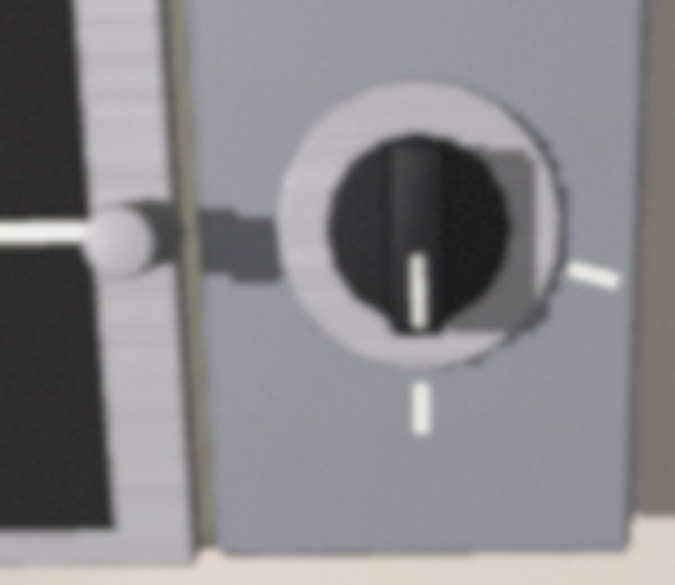

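View pics/w1d.png

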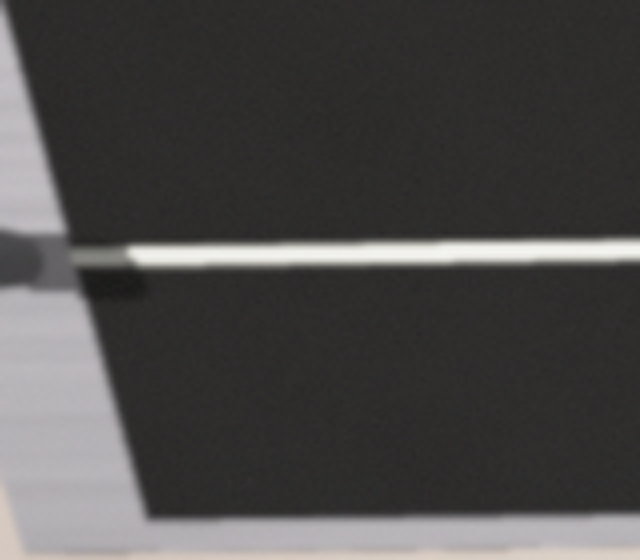

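```bash
python3 - <<'E'
from h import *
W=lambda u,v:(225+u/4.5,110+v/4.5); W2=lambda u,v:(u/4,100+v/4); T=lambda u,v:(210+u/3.4,110+v/3.4)
P=lambda n,uv,z:print(n,plane("wrist",uv,z).round(1))
P("disc z~72",W(418,225),76);P("bar top 114",W(418,160),114);P("bar near end",W(416,333),114);P("bar far",W(416,137),114)
P("tick on",W(421,410),70);P("tick off",W(594,275),70)
P("post top",W(122,240),115);P("line near",W(80,233),70);P("line far",W2(130,256),70);P("line mid",W2(638,250),70)
P("panel right bottom",W(626,550),70);P("deck gap",W(205,550),70)
x,e=tri([ray("wrist",W(122,240)),ray("top",T(540,203))]);print("post",x,e)
x,e=tri([ray("wrist",W(417,327)),ray("top",T(655,228))]);print("pointer end",x,e)
x,e=tri([ray("wrist",W(416,254)),ray("top",T(655,200))]);print("pointer start",x,e)
x,e=tri([ray("wrist",W(80,233)),ray("top",T(508,213))]);print("line end",x,e)
x,e=tri([ray("wrist",W2(130,256)),ray("top",T(118,222))]);print("line end",x,e)
E
```

```text
disc z~72 [ 645.1 -152.6   76. ]
bar top 114 [ 660.4 -153.1  114. ]
bar near end [ 624.3 -152.2  114. ]
bar far [ 665.  -152.8  114. ]
tick on [ 599.6 -152.7   70. ]
tick off [ 632.3 -195.5   70. ]
post top [644.9 -89.6 115. ]
line near [643.9 -70.4  70. ]
line far [644.6 161.   70. ]
line mid [644.3  20.9  70. ]
panel right bottom [ 562.5 -205.3   70. ]
deck gap [563.8 -96.2  70. ]
post [643.27757199 -89.83943134 110.99070994] [1.7216675512794373, 1.721667551279587]
pointer end [ 625.2206426  -153.99412963  119.82051696] [1.8398559306356137, 1.8398559306355977]
pointer start [ 640.73961028 -153.92498583  123.99414672] [1.768786577131907, 1.7687865771318882]
line end [643.15517128 -74.05942618  81.35146749] [1.7371296185887548, 1.7371296185888194]
line end [644.04393641 158.29005392  72.80478726] [0.7170917941107811, 0.7170917941109753]
```

```bash
python3 -m crank '[{"travel":[0,0,0],"turn":-0.14},{"travel":[0.6,0,0.5],"turn":0},{"travel":[0.65,0,0.5],"turn":0},{"travel":[0,0,0.8],"turn":0},{"travel":[0,0,0.8],"turn":0},{"travel":[0,0,0.6],"turn":0},{"travel":[0,0,0],"turn":0},{"travel":[0,0,0],"turn":0}]' -0.1
python3 - <<'E'
from h import *
rel([644.3,-152.8,105],np.pi/2); i=imaging.get_image("wrist"); cv2.imwrite("pics/w2.png",i)
E
```

```text
t: 2.8
ee_pos: [648.5, -154.0, 134.5]
orientation: [-3.139, -0.016, -0.004]
ft_force: [0.0, -0.2, 0.9]
width: 39.6
units [-0.09 -0.02  0.59]
jaw dir deg -89.4 tcp [ 648.5 -154.   134.5] q6 1.31
turn units(about tool z) 0.1
```

View pics/w2.png

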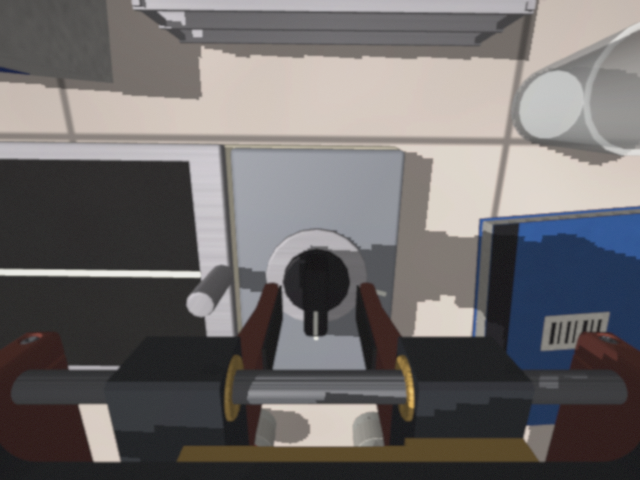

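The bar (around (317,310)) lies centred between the open fingers at (265,290) and (370,290). I'll descend, close and turn anticlockwise, which is a negative turn.

```bash
python3 -m crank '[{"travel":[-0.09,-0.02,0.1],"turn":0.1},{"travel":[0,0,0.2],"turn":0},{"travel":[0,0,0.2],"turn":0},{"travel":[0,0,0.1],"turn":0},{"travel":[0,0,0],"turn":0}]' -0.1
python3 -m crank '[{"travel":[0,0,0],"turn":0},{"travel":[0,0,0],"turn":0},{"travel":[0,0,0],"turn":0},{"travel":[0,0,0],"turn":0},{"travel":[0,0,0],"turn":0},{"travel":[0,0,0],"turn":0}]' -1
python3 -c "
from h import *
rel([644.3,-152.8,105],np.pi/2);o=ctrl.get_obs();print(o['ft_force'],o['moment'])"
```

```text
t: 3.35
ee_pos: [646.5, -153.8, 108.3]
orientation: [-3.141, 0.001, -0.017]
ft_force: [-0.1, -0.3, -1.1]
width: 39.7
t: 3.95
ee_pos: [646.8, -152.2, 108.5]
orientation: [-3.139, 0.001, -0.017]
ft_force: [0.3, -0.5, -2.4]
width: 13.5
units [-0.05  0.01  0.07]
jaw dir deg -90.0 tcp [ 646.8 -152.2  108.5] q6 1.32
turn units(about tool z) -0.01
[ 0.29169783 -0.4634061  -2.36787289] [-0.1859022   0.04896902 -0.04813936]
```

```bash
python3 -m crank '[{"travel":[0,0,0],"turn":-0.7},{"travel":[0,0,0],"turn":-0.8},{"travel":[0,0,0],"turn":-0.8},{"travel":[0,0,0],"turn":-0.8},{"travel":[0,0,0],"turn":-0.8},{"travel":[0,0,0],"turn":-0.8},{"travel":[0,0,0],"turn":-0.8},{"travel":[0,0,0],"turn":-0.8},{"travel":[0,0,0],"turn":-0.8},{"travel":[0,0,0],"turn":-0.8},{"travel":[0,0,0],"turn":-0.8}]'
python3 -c "
from h import *
rel([644.3,-152.8,105],np.pi/2+1.3);o=ctrl.get_obs();print(o['ft_force'],o['moment'])"
```

```text
t: 5.05
ee_pos: [645.9, -150.3, 108.6]
orientation: [-2.826, -1.366, -0.018]
ft_force: [-0.3, 1.1, -0.5]
width: 13.8
units [-0.06  0.01  0.07]
jaw dir deg -38.4 tcp [ 645.9 -150.3  108.6] q6 0.41
turn units(about tool z) -4.0
[-0.33433086  1.12347564 -0.45739981] [0.30879155 0.15274068 0.0055064 ]
```

```bash
python3 -m crank '[{"travel":[0,0,0],"turn":-0.8},{"travel":[0,0,0],"turn":-0.8},{"travel":[0,0,0],"turn":-0.8},{"travel":[0,0,0],"turn":-0.8},{"travel":[0,0,0],"turn":-0.6},{"travel":[0,0,0],"turn":-0.3},{"travel":[0,0,0],"turn":0}]'
python3 -c "
from h import *
rel([644.3,-152.8,105],np.pi/2+1.3);o=ctrl.get_obs();print(o['ft_force'],o['moment'])"
```

```text
t: 5.75
ee_pos: [645.0, -149.9, 108.6]
orientation: [-2.472, -1.931, -0.019]
ft_force: [0.5, 1.1, -1.9]
width: 14.0
units [-0.06  0.    0.07]
jaw dir deg -14.0 tcp [ 645.  -149.9  108.6] q6 -0.02
turn units(about tool z) 0.26
[ 0.50975732  1.06916866 -1.89001277] [ 0.15688224 -0.01673128 -0.66246814]
```

```bash
python3 -m crank '[{"travel":[0,0,0],"turn":0.2},{"travel":[0,0,0],"turn":0},{"travel":[0,0,0],"turn":0},{"travel":[0,0,0],"turn":0},{"travel":[0,0,-0.3],"turn":0},{"travel":[0,0,-0.6],"turn":0},{"travel":[0,0,-0.9],"turn":0},{"travel":[-0.5,0,-0.9],"turn":0},{"travel":[-0.5,0,-0.7],"turn":0},{"travel":[-0.5,0,0],"turn":0},{"travel":[0,0,0],"turn":0}]' -0.1
python3 - <<'E'
from h import *
rel([440,-212,250],0); cv2.imwrite("pics/w3.png",imaging.get_image("wrist"));t=imaging.get_image("top"); cv2.imwrite("pics/t3.png",t)
for c,s in blobs(red(t),200): print(c,s[4],plane("top",c,58).round(1))
E
```

```text
t: 6.85
ee_pos: [624.2, -225.5, 290.9]
orientation: [2.495, 1.908, 0.019]
ft_force: [-0.1, 0.1, 0.1]
width: 39.4
units [-0.71 -3.63  0.78]
jaw dir deg -15.2 tcp [ 624.2 -225.5  290.9] q6 -0.11
turn units(about tool z) -2.65
[369.7, 269.4] 305 [445.5 -92.5  58. ]
[428.3, 269.3] 311 [ 442.7 -212.7   58. ]
[251.4, 272.5] 296 [445.3 149.8  58. ]
```

View pics/w3.png

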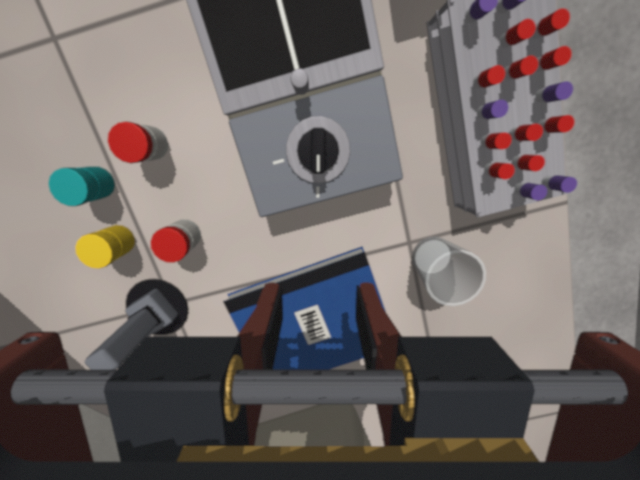

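View pics/t3.png

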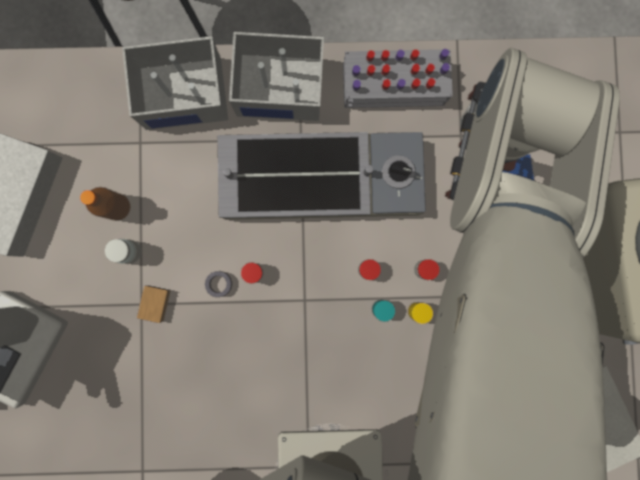

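Knob pointer is now at the off tick (318,195), with the knob at (318,150). I'll refine the pot positions with the wrist view and then head to pot A.

```bash
python3 - <<'E'
from h import *
w=cv2.imread("pics/w3.png");t=cv2.imread("pics/t3.png")
tb=[c for c,s in blobs(red(t),200)]
for c,s in blobs(red(w),400):
    if c[0]<250:
        for b in tb:
            x,e=tri([ray("wrist",c),ray("top",b)])
            if e[0]<8: print(c,s[4],x.round(1),np.round(e,1),plane("wrist",c,58).round(1))
E
```

```text
[128.5, 141.7] 1265 [446.8 -90.2  55.7] [2.9 2.9] [449.4 -88.   58. ]
[169.4, 244.1] 993 [ 442.9 -211.7   50.4] [2.7 2.7] [ 447.5 -207.8   58. ]
```

```bash
python3 -m crank '[{"travel":[0,0,0],"turn":-0.9},{"travel":[0,0,0],"turn":-0.9},{"travel":[0,0,0],"turn":-0.85},{"travel":[0,0,0],"turn":0},{"travel":[0,0,0],"turn":0}]' 0.6
python3 -c "
from h import *
rel([443,-212.6,120],0)"
```

```text
t: 7.45
ee_pos: [624.4, -217.2, 287.3]
orientation: [-2.203, -2.231, -0.018]
ft_force: [0.2, 0.2, -0.2]
width: 70.0
units [ 0.1  -3.64  3.33]
jaw dir deg 0.7 tcp [ 624.4 -217.2  287.3] q6 -0.38
turn units(about tool z) 0.13
```

```bash
python3 -m crank '[{"travel":[0,-0.5,0.2],"turn":0.13},{"travel":[0,-0.7,0.4],"turn":0},{"travel":[0.1,-0.7,0.4],"turn":0},{"travel":[0,-0.7,0.5],"turn":0},{"travel":[0,-0.7,0.5],"turn":0},{"travel":[0,-0.35,0.5],"turn":0},{"travel":[0,0,0.5],"turn":0},{"travel":[0,0,0],"turn":0},{"travel":[0,0,0],"turn":0}]' 0.6
python3 - <<'E'
from h import *
rel([443.5,-212,33],0); cv2.imwrite("pics/w4.png",imaging.get_image("wrist"))
E
```

```text
t: 8.35
ee_pos: [436.8, -204.4, 131.1]
orientation: [-2.232, -2.2, -0.019]
ft_force: [1.2, -0.0, -0.3]
width: 70.2
units [-0.18  0.13  1.96]
jaw dir deg -0.8 tcp [ 436.8 -204.4  131.1] q6 -0.47
turn units(about tool z) -0.14
```

View pics/w4.png

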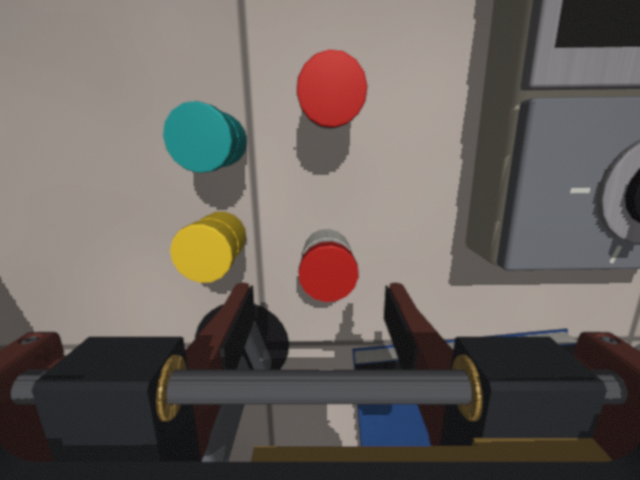

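The pot (cap at (328,271)) is just right of the jaw centre line (col 319), which agrees with the 0.13 correction. I'll move over and descend, stopping to check.

```bash
python3 -m crank '[{"travel":[-0.18,0.13,0.3],"turn":-0.14},{"travel":[0,0,0.4],"turn":0},{"travel":[0,0,0.4],"turn":0},{"travel":[0,0,0.4],"turn":0},{"travel":[0,0,0.3],"turn":0},{"travel":[0,0,0.1],"turn":0},{"travel":[0,0,0],"turn":0}]'
python3 -c "
from h import *
rel([443.5,-212,33],0)"
```

```text
t: 9.1
ee_pos: [456.2, -216.5, 42.3]
orientation: [2.213, 2.213, 0.03]
ft_force: [-0.3, -0.1, 0.1]
width: 70.1
units [ 0.09 -0.26  0.18]
jaw dir deg -0.0 tcp [ 456.2 -216.5   42.3] q6 -0.5
turn units(about tool z) -0.0
```

```bash
python3 -m crank '[{"travel":[0.09,-0.26,0.1],"turn":0},{"travel":[0,0,0],"turn":0},{"travel":[0,0,0],"turn":0}]'
python3 -c "
from h import *
rel([443.5,-212,33],0);print(tool()[1].round(3))"
```

```text
t: 9.4
ee_pos: [443.9, -212.2, 39.0]
orientation: [2.21, 2.21, 0.031]
ft_force: [-0.6, -0.2, -0.0]
width: 70.2
units [ 0.   -0.01  0.12]
jaw dir deg -0.0 tcp [ 443.9 -212.2   39. ] q6 -0.5
turn units(about tool z) -0.0
[[-0.     1.     0.025]
 [ 1.    -0.     0.003]
 [ 0.003  0.025 -1.   ]]
```

```bash
python3 -m crank '[{"travel":[0,0,0.12],"turn":0},{"travel":[0,0,0],"turn":0}]'
python3 -m crank '[{"travel":[0,0,0],"turn":0},{"travel":[0,0,0],"turn":0},{"travel":[0,0,0],"turn":0},{"travel":[0,0,0],"turn":0},{"travel":[0,0,0],"turn":0},{"travel":[0,0,0],"turn":0},{"travel":[0,0,0],"turn":0}]' -1
python3 -m crank '[{"travel":[0,0,-0.4],"turn":0},{"travel":[0,0,-0.6],"turn":0},{"travel":[0,0,-0.8],"turn":0},{"travel":[0,0,-0.8],"turn":0},{"travel":[0,0,-0.5],"turn":0},{"travel":[0,0,0],"turn":0}]'
python3 -c "
from h import *
rel([644.3,-25,180],0);print(tool()[1].round(3))"
```

```text
t: 9.6
ee_pos: [444.4, -212.4, 33.5]
orientation: [2.209, 2.209, 0.032]
ft_force: [0.4, 0.1, -0.1]
width: 70.1
t: 10.3
ee_pos: [444.6, -212.6, 33.7]
orientation: [2.209, 2.209, 0.032]
ft_force: [-0.0, 0.0, 0.1]
width: 43.9
t: 10.9
ee_pos: [439.6, -212.4, 192.5]
orientation: [2.212, 2.211, 0.031]
ft_force: [0.3, -0.5, -1.4]
width: 44.0
units [3.75 4.09 0.36]
jaw dir deg -0.0 tcp [ 439.6 -212.4  192.5] q6 -0.5
turn units(about tool z) -0.0
[[ 0.     1.     0.023]
 [ 1.    -0.     0.004]
 [ 0.004  0.023 -1.   ]]
```

```bash
python3 -m crank '[{"travel":[0.3,0.3,0],"turn":0},{"travel":[0.5,0.5,0],"turn":0},{"travel":[0.55,0.6,0],"turn":0},{"travel":[0.55,0.6,0],"turn":0},{"travel":[0.55,0.6,0],"turn":0},{"travel":[0.5,0.6,0],"turn":0},{"travel":[0.5,0.5,0],"turn":0},{"travel":[0.3,0.4,0],"turn":0},{"travel":[0,0,0],"turn":0},{"travel":[0,0,0],"turn":0}]'
python3 -c "
from h import *
rel([644.3,-25,140],0);print(tool()[1].round(3))"
```

```text
t: 11.9
ee_pos: [646.8, -16.4, 182.7]
orientation: [2.222, 2.217, 0.017]
ft_force: [-1.3, -0.2, -0.7]
width: 44.0
units [-0.18 -0.06  0.85]
jaw dir deg -0.1 tcp [646.8 -16.4 182.7] q6 -0.05
turn units(about tool z) -0.03
[[ 0.003  1.     0.01 ]
 [ 1.    -0.003  0.006]
 [ 0.006  0.01  -1.   ]]
```

```bash
python3 -m crank '[{"travel":[-0.18,-0.06,0.3],"turn":0},{"travel":[0,0,0.4],"turn":0},{"travel":[0,0,0.2],"turn":0},{"travel":[0,0,0],"turn":0},{"travel":[0,0,0],"turn":0}]'
python3 - <<'E'
from h import *
rel([644.3,-25,105],0); cv2.imwrite("pics/w5.png",imaging.get_image("wrist"))
E
```

```text
t: 12.4
ee_pos: [639.3, -28.3, 133.1]
orientation: [-2.226, -2.215, -0.01]
ft_force: [-0.0, 0.4, -0.5]
width: 43.9
units [0.06 0.1  0.56]
jaw dir deg -0.3 tcp [639.3 -28.3 133.1] q6 -0.06
turn units(about tool z) -0.05
```

View pics/w5.png

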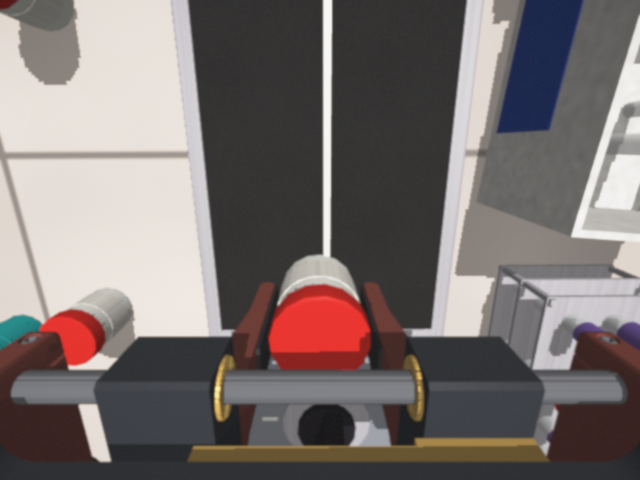

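```bash
python3 -c "
from h import *
for v in (20,120,240): print(plane('wrist',(327.5,v),70).round(1))"
python3 -m crank '[{"travel":[0.06,0.1,0.2],"turn":0},{"travel":[0,0,0.2],"turn":0},{"travel":[0,0,0.08],"turn":0},{"travel":[0,0,0],"turn":0}]'
python3 -c "
from h import *
rel([644.3,-25,104],0)"
```

```text
[645.4 118.1  70. ]
[645.6  66.8  70. ]
[645.8  -7.2  70. ]
t: 12.85
ee_pos: [646.2, -24.9, 109.2]
orientation: [2.226, 2.215, 0.014]
ft_force: [-0.1, 1.0, -0.5]
width: 44.2
units [-0.   -0.04  0.1 ]
jaw dir deg -0.3 tcp [646.2 -24.9 109.2] q6 -0.06
turn units(about tool z) -0.05
```

```bash
python3 -m crank '[{"travel":[0,-0.02,0.05],"turn":0},{"travel":[0,0,0.04],"turn":0},{"travel":[0,0,0.02],"turn":0},{"travel":[0,0,0],"turn":0}]'
python3 -c "
from h import *
rel([645,-25,104],0)"
```

```text
t: 13.25
ee_pos: [645.5, -24.7, 103.9]
orientation: [2.225, 2.215, 0.015]
ft_force: [0.5, 0.4, -0.9]
width: 43.8
units [-0.01 -0.01 -0.  ]
jaw dir deg -0.3 tcp [645.5 -24.7 103.9] q6 -0.06
turn units(about tool z) -0.05
```

```bash
python3 -m crank '[{"travel":[0,0,0.02],"turn":0},{"travel":[0,0,0],"turn":0}]'
python3 -m crank '[{"travel":[0,0,0],"turn":0},{"travel":[0,0,0],"turn":0},{"travel":[0,0,0],"turn":0},{"travel":[0,0,0],"turn":0}]' 0.5
python3 -m crank '[{"travel":[0,0,-0.3],"turn":0},{"travel":[0,0,-0.6],"turn":0},{"travel":[0,0,-0.8],"turn":0},{"travel":[0,0,-0.8],"turn":0},{"travel":[0,0,0],"turn":0}]'
python3 - <<'E'
from h import *
t=imaging.get_image("top"); cv2.imwrite("pics/t6.png",t); s=imaging.get_image("scene"); cv2.imwrite("pics/s6.png",s)
for c,q in blobs(red(t),150): print(c,q[4],plane("top",c,58).round(1),plane("top",c,128).round(1))
rel([445,-92,120],0); 
E
```

```text
t: 13.45
ee_pos: [645.6, -24.7, 103.9]
orientation: [2.225, 2.215, 0.015]
ft_force: [-0.8, 0.2, -0.8]
width: 43.9
t: 13.85
ee_pos: [646.1, -24.8, 104.0]
orientation: [2.225, 2.214, 0.016]
ft_force: [0.3, -0.3, -0.1]
width: 65.7
t: 14.35
ee_pos: [644.6, -25.5, 235.9]
orientation: [2.226, 2.215, 0.014]
ft_force: [0.2, -1.2, 0.2]
width: 66.1
[251.4, 272.5] 296 [445.3 149.8  58. ] [445.6 142.4 128. ]
units [-1.37 -3.93  2.21]
jaw dir deg -0.3 tcp [642.  -25.3 231. ] q6 -0.06
turn units(about tool z) -0.05
```

View pics/s6.png

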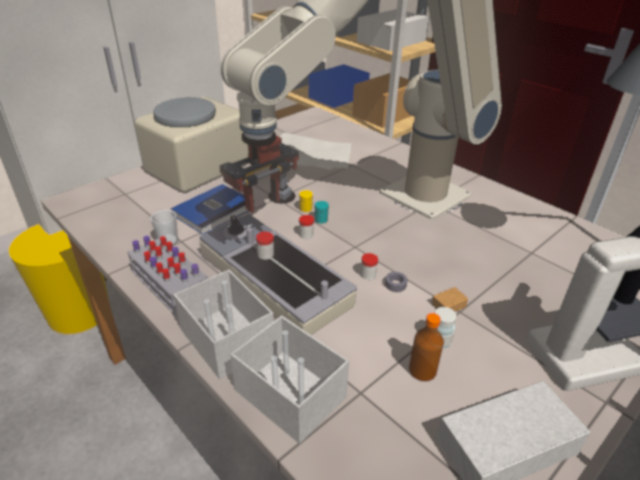

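Pot A stands on the deck at scene pixel (265,245). Next is pot B.

```bash
python3 -m crank '[{"travel":[-0.1,-0.4,0.1],"turn":0},{"travel":[-0.25,-0.7,0.3],"turn":0},{"travel":[-0.25,-0.7,0.3],"turn":0},{"travel":[-0.25,-0.7,0.4],"turn":0},{"travel":[-0.25,-0.7,0.4],"turn":0},{"travel":[-0.2,-0.5,0.3],"turn":0},{"travel":[0,0,0],"turn":0},{"travel":[0,0,0],"turn":0}]' 0.6
python3 - <<'E'
from h import *
rel([446,-91.5,33],0); w=imaging.get_image("wrist");cv2.imwrite("pics/w7.png",w)
for c,q in blobs(red(w),500): print(c,q[4],plane("wrist",c,55).round(1))
E
```

```text
t: 15.25
ee_pos: [443.0, -88.4, 130.7]
orientation: [-2.214, -2.205, 0.005]
ft_force: [0.1, 0.1, 0.6]
width: 70.3
units [-0.08  0.09  1.95]
jaw dir deg -0.2 tcp [443.  -88.4 130.7] q6 -0.23
turn units(about tool z) -0.04
[324.7, 265.4] 2768 [446.5 -89.4  55. ]
```

View pics/w7.png

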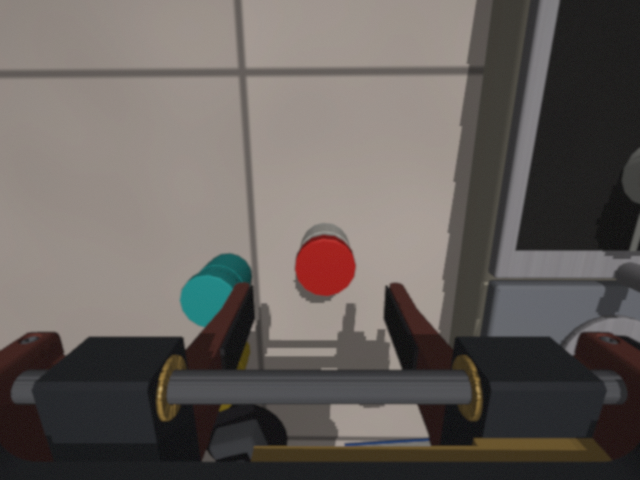

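```bash
python3 -m crank '[{"travel":[-0.06,0.06,0.2],"turn":0},{"travel":[0,0,0.4],"turn":0},{"travel":[0,0,0.4],"turn":0},{"travel":[0,0,0.2],"turn":0},{"travel":[0,0,0],"turn":0},{"travel":[0,0,0],"turn":0}]'
python3 -c "
from h import *
rel([446,-91,33],0)"
```

```text
t: 15.9
ee_pos: [454.8, -90.9, 68.9]
orientation: [-2.216, -2.216, -0.003]
ft_force: [-1.1, -0.3, -0.2]
width: 70.2
units [-0.01 -0.17  0.72]
jaw dir deg 0.0 tcp [454.8 -90.9  68.9] q6 -0.24
turn units(about tool z) 0.0
```

```bash
python3 -m crank '[{"travel":[0,-0.2,0.2],"turn":0},{"travel":[0,0,0.3],"turn":0},{"travel":[0,0,0.18],"turn":0},{"travel":[0,0,0],"turn":0}]'
python3 -c "
from h import *
rel([446,-91,33],0)"
```

```text
t: 16.3
ee_pos: [448.3, -91.2, 36.7]
orientation: [-2.219, -2.221, -0.009]
ft_force: [-0.3, -0.5, -0.5]
width: 70.3
units [ 0.   -0.05  0.07]
jaw dir deg 0.1 tcp [448.3 -91.2  36.7] q6 -0.24
turn units(about tool z) 0.01
```

```bash
python3 -m crank '[{"travel":[0,-0.04,0.07],"turn":0},{"travel":[0,0,0],"turn":0}]'
python3 -m crank '[{"travel":[0,0,0],"turn":0},{"travel":[0,0,0],"turn":0},{"travel":[0,0,0],"turn":0},{"travel":[0,0,0],"turn":0},{"travel":[0,0,0],"turn":0},{"travel":[0,0,0],"turn":0},{"travel":[0,0,0],"turn":0}]' -1
python3 -m crank '[{"travel":[0,0,-0.4],"turn":0},{"travel":[0,0,-0.6],"turn":0},{"travel":[0,0,-0.8],"turn":0},{"travel":[0,0,-0.8],"turn":0},{"travel":[0,0,-0.5],"turn":0},{"travel":[0,0,0],"turn":0}]'
python3 -c "
from h import *
rel([645,50,190],0)"
```

```text
t: 16.5
ee_pos: [447.0, -91.3, 33.9]
orientation: [-2.219, -2.222, -0.01]
ft_force: [0.8, -0.3, -0.3]
width: 70.5
t: 17.2
ee_pos: [447.7, -91.4, 35.0]
orientation: [2.22, 2.222, 0.012]
ft_force: [-0.4, -0.4, -0.0]
width: 43.3
t: 17.8
ee_pos: [445.6, -91.9, 194.1]
orientation: [-2.218, -2.22, -0.008]
ft_force: [-0.8, -0.1, -1.7]
width: 43.5
units [2.83 3.99 0.1 ]
jaw dir deg 0.1 tcp [445.6 -91.9 194.1] q6 -0.24
turn units(about tool z) 0.01
```

```bash
python3 -m crank '[{"travel":[0.2,0.3,0],"turn":0},{"travel":[0.4,0.5,0],"turn":0},{"travel":[0.4,0.6,0],"turn":0},{"travel":[0.4,0.6,0],"turn":0},{"travel":[0.4,0.6,0],"turn":0},{"travel":[0.4,0.6,0],"turn":0},{"travel":[0.4,0.5,0],"turn":0},{"travel":[0.2,0.3,0],"turn":0},{"travel":[0,0,0],"turn":0},{"travel":[0,0,0],"turn":0}]'
python3 -c "
from h import *
rel([645,50,140],0)"
```

```text
t: 18.8
ee_pos: [651.3, 61.5, 173.9]
orientation: [-2.208, -2.208, 0.014]
ft_force: [-1.1, -0.2, -0.7]
width: 43.4
units [-0.23 -0.11  0.68]
jaw dir deg -0.0 tcp [651.3  61.5 173.9] q6 0.07
turn units(about tool z) -0.0
```

```bash
python3 -m crank '[{"travel":[-0.23,-0.11,0.2],"turn":0},{"travel":[0,0,0.3],"turn":0},{"travel":[0,0,0.3],"turn":0},{"travel":[0,0,0],"turn":0},{"travel":[0,0,0],"turn":0}]'
python3 -c "
from h import *
rel([645,50,104],0)"
```

```text
t: 19.3
ee_pos: [639.9, 47.0, 127.3]
orientation: [-2.208, -2.202, 0.022]
ft_force: [0.2, 0.3, -0.9]
width: 43.9
units [0.06 0.11 0.46]
jaw dir deg -0.2 tcp [639.9  47.  127.3] q6 0.05
turn units(about tool z) -0.03
```

```bash
python3 -m crank '[{"travel":[0.06,0.11,0.1],"turn":0},{"travel":[0,0,0.2],"turn":0},{"travel":[0,0,0.05],"turn":0},{"travel":[0,0,0],"turn":0}]'
python3 -c "
from h import *
rel([645,50,104],0)"
```

```text
t: 19.7
ee_pos: [646.4, 50.3, 109.2]
orientation: [-2.21, -2.202, 0.019]
ft_force: [0.3, 0.2, -1.3]
width: 43.7
units [-0.01 -0.03  0.1 ]
jaw dir deg -0.2 tcp [646.4  50.3 109.2] q6 0.05
turn units(about tool z) -0.03
```

```bash
python3 -m crank '[{"travel":[0,-0.02,0.06],"turn":0},{"travel":[0,0,0.05],"turn":0},{"travel":[0,0,0.02],"turn":0},{"travel":[0,0,0],"turn":0}]'
python3 -c "
from h import *
rel([645,50,104],0)"
```

```text
t: 20.1
ee_pos: [645.6, 50.5, 106.0]
orientation: [-2.21, -2.204, 0.018]
ft_force: [0.7, 0.1, -0.9]
width: 43.5
units [-0.01 -0.01  0.04]
jaw dir deg -0.2 tcp [645.6  50.5 106. ] q6 0.05
turn units(about tool z) -0.03
```

```bash
python3 -m crank '[{"travel":[0,-0.01,0.04],"turn":0},{"travel":[0,0,0],"turn":0}]'
python3 -m crank '[{"travel":[0,0,0],"turn":0},{"travel":[0,0,0],"turn":0},{"travel":[0,0,0],"turn":0},{"travel":[0,0,0],"turn":0}]' 0.5
python3 -m crank '[{"travel":[0,0,-0.3],"turn":0},{"travel":[0,0,-0.6],"turn":0},{"travel":[0,0,-0.8],"turn":0},{"travel":[0,0,-0.8],"turn":0},{"travel":[0,0,0],"turn":0}]'
python3 - <<'E'
from h import *
t=imaging.get_image("top"); cv2.imwrite("pics/t8.png",t); s=imaging.get_image("scene"); cv2.imwrite("pics/s8.png",s)
for c,q in blobs(red(t),150): print(c,q[4],plane("top",c,58).round(1),plane("top",c,128).round(1))
rel([446,150,130],0); 
E
```

```text
t: 20.3
ee_pos: [645.9, 50.6, 105.8]
orientation: [-2.211, -2.205, 0.015]
ft_force: [0.1, -0.1, -0.8]
width: 43.8
t: 20.7
ee_pos: [646.1, 50.7, 105.4]
orientation: [-2.211, -2.205, 0.014]
ft_force: [-0.3, -0.0, -0.1]
width: 65.9
t: 21.2
ee_pos: [648.4, 49.8, 236.9]
orientation: [-2.21, -2.204, 0.017]
ft_force: [-0.4, 0.3, 1.3]
width: 66.0
units [ 1.98 -3.94  2.17]
jaw dir deg -0.2 tcp [645.7  49.7 232. ] q6 0.05
turn units(about tool z) -0.03
```

View pics/s8.png

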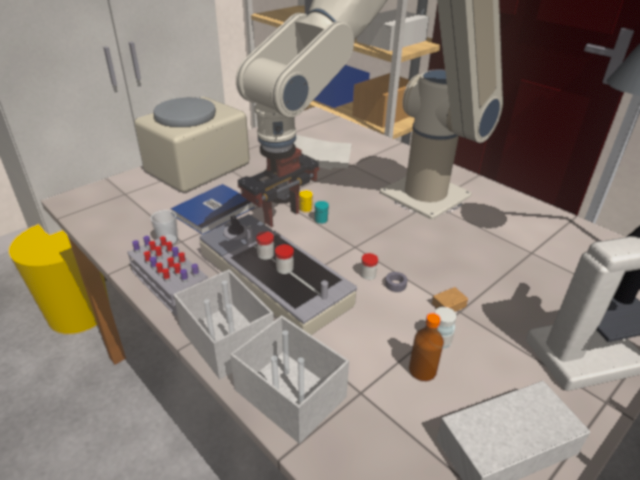

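Pots A and B stand on the line at scene pixels (265,245) and (285,258). Pot C is still at (370,266).

```bash
python3 -m crank '[{"travel":[0.15,-0.4,0.1],"turn":0},{"travel":[0.35,-0.7,0.3],"turn":0},{"travel":[0.35,-0.7,0.3],"turn":0},{"travel":[0.35,-0.7,0.4],"turn":0},{"travel":[0.35,-0.7,0.4],"turn":0},{"travel":[0.35,-0.5,0.3],"turn":0},{"travel":[0,0,0],"turn":0},{"travel":[0,0,0],"turn":0}]' 0.6
python3 - <<'E'
from h import *
rel([445.5,150,33],0); w=imaging.get_image("wrist");cv2.imwrite("pics/w9.png",w)
for c,q in blobs(red(w),500): print(c,q[4],plane("wrist",c,55).round(1))
E
```

```text
t: 22.1
ee_pos: [444.1, 145.6, 137.6]
orientation: [-2.203, -2.193, 0.047]
ft_force: [0.3, 0.4, -0.3]
width: 70.1
units [0.09 0.12 2.09]
jaw dir deg -0.3 tcp [444.1 145.6 137.6] q6 0.27
turn units(about tool z) -0.04
[325.8, 249.1] 2688 [445.8 153.7  55. ]
```

View pics/w9.png

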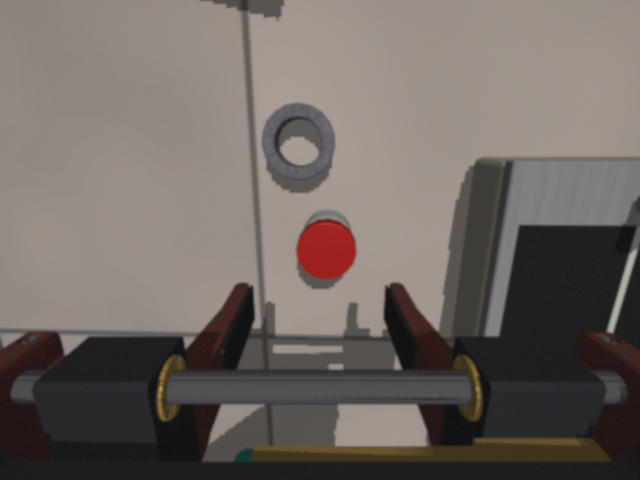

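```bash
python3 -m crank '[{"travel":[0.12,0.03,0.2],"turn":0},{"travel":[0,0,0.4],"turn":0},{"travel":[0,0,0.4],"turn":0},{"travel":[0,0,0.3],"turn":0},{"travel":[0,0,0],"turn":0},{"travel":[0,0,0],"turn":0}]'
python3 -c "
from h import *
rel([446,151.5,33],0)"
```

```text
t: 22.75
ee_pos: [451.1, 151.6, 69.8]
orientation: [-2.213, -2.189, 0.036]
ft_force: [0.4, -0.0, -0.2]
width: 70.3
units [-0.01 -0.07  0.74]
jaw dir deg -0.6 tcp [451.1 151.6  69.8] q6 0.28
turn units(about tool z) -0.11
```

```bash
python3 -m crank '[{"travel":[0,-0.1,0.2],"turn":-0.1},{"travel":[0,0,0.3],"turn":0},{"travel":[0,0,0.2],"turn":0},{"travel":[0,0,0],"turn":0}]'
python3 -c "
from h import *
rel([446,151.5,33],0)"
```

```text
t: 23.15
ee_pos: [446.7, 152.1, 34.8]
orientation: [-2.203, -2.202, 0.029]
ft_force: [-0.2, -0.1, 0.4]
width: 70.5
units [-0.01 -0.01  0.04]
jaw dir deg -0.0 tcp [446.7 152.1  34.8] q6 0.27
turn units(about tool z) -0.0
```

```bash
python3 -m crank '[{"travel":[0,0,0],"turn":0},{"travel":[0,0,0],"turn":0},{"travel":[0,0,0],"turn":0},{"travel":[0,0,0],"turn":0},{"travel":[0,0,0],"turn":0},{"travel":[0,0,0],"turn":0},{"travel":[0,0,0],"turn":0}]' -1
python3 -m crank '[{"travel":[0,0,-0.4],"turn":0},{"travel":[0,0,-0.6],"turn":0},{"travel":[0,0,-0.8],"turn":0},{"travel":[0,0,-0.8],"turn":0},{"travel":[0,0,-0.5],"turn":0},{"travel":[0,0,0],"turn":0}]'
python3 -c "
from h import *
rel([645,125,190],0)"
```

```text
t: 23.85
ee_pos: [447.6, 152.5, 36.4]
orientation: [-2.204, -2.204, 0.026]
ft_force: [-0.3, -0.9, -1.1]
width: 43.9
t: 24.45
ee_pos: [451.2, 151.1, 195.8]
orientation: [-2.202, -2.202, 0.031]
ft_force: [0.4, 0.7, -1.4]
width: 44.0
units [-0.52  3.88 -0.02]
jaw dir deg 0.0 tcp [451.2 151.1 195.8] q6 0.28
turn units(about tool z) 0.0
```

```bash
python3 -m crank '[{"travel":[0,0.3,0],"turn":0},{"travel":[-0.1,0.5,0],"turn":0},{"travel":[-0.1,0.6,0],"turn":0},{"travel":[-0.1,0.6,0],"turn":0},{"travel":[-0.1,0.6,0],"turn":0},{"travel":[-0.1,0.6,0],"turn":0},{"travel":[0,0.4,0.2],"turn":0},{"travel":[0,0.2,0.3],"turn":0},{"travel":[0,0,0.3],"turn":0},{"travel":[0,0,0],"turn":0},{"travel":[0,0,0],"turn":0}]'
python3 - <<'E'
from h import *
rel([645,125,106],0); cv2.imwrite("pics/w10.png",imaging.get_image("wrist"))
E
```

```text
t: 25.55
ee_pos: [637.8, 123.6, 131.2]
orientation: [-2.194, -2.196, 0.054]
ft_force: [0.4, -0.5, -0.2]
width: 43.8
units [0.03 0.17 0.5 ]
jaw dir deg 0.0 tcp [637.8 123.6 131.2] q6 0.16
turn units(about tool z) 0.01
```

View pics/w10.png

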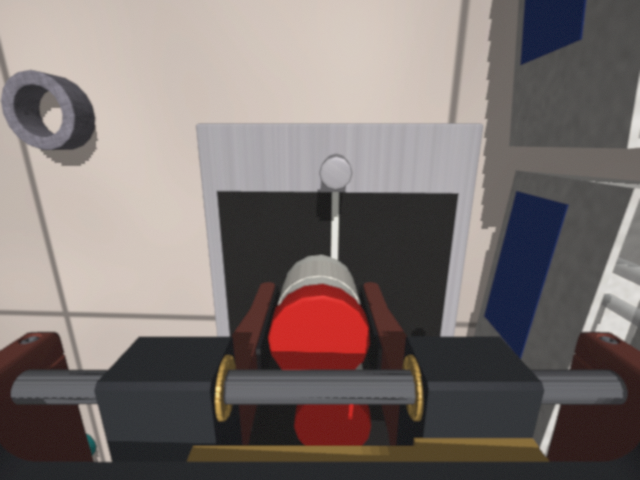

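```bash
python3 -c "
from h import *
for v in (195,250): print(plane('wrist',(335.5,v),70).round(1))
print(plane('wrist',(336,172),115).round(1)); print(tool()[1].round(3))"
python3 -m crank '[{"travel":[0.02,0.17,0.2],"turn":0},{"travel":[0,0,0.2],"turn":0},{"travel":[0,0,0],"turn":0}]'
python3 -c "
from h import *
rel([645,125,106],0)"
```

```text
[645.  174.4  70. ]
[645.6 138.3  70. ]
[645.  192.2 115. ]
[[-0.001  0.999 -0.051]
 [ 1.     0.001  0.002]
 [ 0.002 -0.051 -0.999]]
t: 25.9
ee_pos: [645.3, 125.2, 110.8]
orientation: [-2.194, -2.197, 0.051]
ft_force: [-0.2, -0.0, -0.5]
width: 43.5
units [-0.  -0.   0.1]
jaw dir deg 0.1 tcp [645.3 125.2 110.8] q6 0.16
turn units(about tool z) 0.02
```

```bash
python3 -m crank '[{"travel":[0,0,0.05],"turn":0},{"travel":[0,0.02,0.05],"turn":0},{"travel":[0,0,0.02],"turn":0},{"travel":[0,0,0],"turn":0}]'
python3 -m crank '[{"travel":[0,0,0.02],"turn":0},{"travel":[0,0,0],"turn":0},{"travel":[0,0,0],"turn":0}]'
python3 -c "
from h import *
rel([645,125,106],0)"
```

```text
t: 26.3
ee_pos: [646.2, 125.4, 106.6]
orientation: [-2.194, -2.198, 0.051]
ft_force: [0.3, 0.5, -1.2]
width: 43.3
t: 26.6
ee_pos: [646.6, 125.5, 106.2]
orientation: [-2.195, -2.198, 0.049]
ft_force: [-0.1, -0.5, 0.2]
width: 43.7
units [-0.01 -0.03  0.01]
jaw dir deg 0.1 tcp [646.6 125.5 106.2] q6 0.16
turn units(about tool z) 0.02
```

```bash
python3 -m crank '[{"travel":[0,0,0],"turn":0},{"travel":[0,0,0],"turn":0},{"travel":[0,0,0],"turn":0},{"travel":[0,0,0],"turn":0}]' 0.5
python3 -m crank '[{"travel":[0,0,-0.3],"turn":0},{"travel":[0,0,-0.6],"turn":0},{"travel":[0,0,-0.8],"turn":0},{"travel":[0,0,-0.9],"turn":0},{"travel":[0,0,-0.9],"turn":0},{"travel":[0,0,0],"turn":0}]'
python3 - <<'E'
from h import *
w=imaging.get_image("wrist");cv2.imwrite("pics/w11.png",w)
rel([450,-250,300],0)
E
```

```text
t: 27.0
ee_pos: [646.7, 125.5, 105.8]
orientation: [-2.195, -2.198, 0.049]
ft_force: [-0.0, 0.1, -0.3]
width: 65.4
t: 27.6
ee_pos: [655.1, 125.0, 291.1]
orientation: [-2.194, -2.198, 0.05]
ft_force: [0.6, 0.3, 0.5]
width: 66.1
units [-7.49 -4.09 -0.04]
jaw dir deg 0.1 tcp [653.7 124.8 288.1] q6 0.16
turn units(about tool z) 0.02
```

View pics/w11.png

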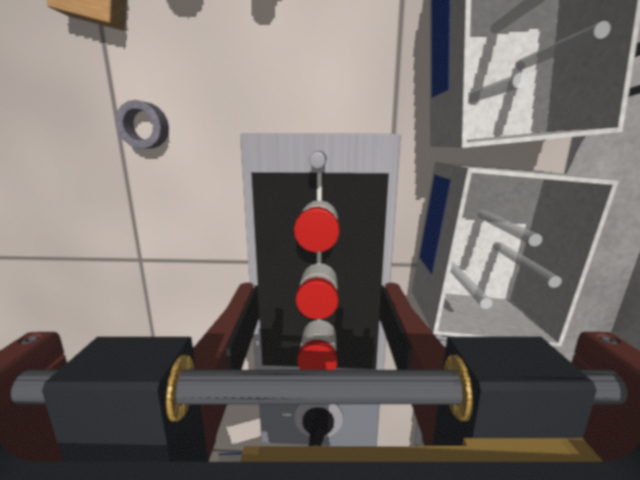

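The wrist view shows three upright pots on the line at caps (317,228), (317,298) and (317,357). They're clear of each other and of the far post at (318,160). Next is the reader.

```bash
python3 -m crank '[{"travel":[-0.5,-0.3,-0.1],"turn":0},{"travel":[-0.8,-0.45,0],"turn":0},{"travel":[-0.9,-0.5,0],"turn":0},{"travel":[-0.9,-0.5,0],"turn":0},{"travel":[-0.9,-0.5,0],"turn":0},{"travel":[-0.9,-0.5,0],"turn":0},{"travel":[-0.9,-0.5,0],"turn":0},{"travel":[-0.9,-0.5,0],"turn":0},{"travel":[-0.9,-0.5,0],"turn":0},{"travel":[-0.6,-0.4,0],"turn":0},{"travel":[-0.3,-0.2,0],"turn":0},{"travel":[0,0,0],"turn":-0.8},{"travel":[0,0,0],"turn":-0.8},{"travel":[0,0,0],"turn":0},{"travel":[0,0,0],"turn":0}]' 0.2
python3 - <<'E'
from h import *
w=imaging.get_image("wrist");cv2.imwrite("pics/w12.png",w)
rel([360,-305,150],np.radians(15)); print(tool()[1].round(3))
E
```

```text
t: 29.15
ee_pos: [404.0, -294.9, 296.0]
orientation: [-1.992, -2.353, 0.058]
ft_force: [-0.5, -0.4, 0.4]
width: 52.3
units [-0.11 -0.71  2.97]
jaw dir deg 9.6 tcp [ 404.1 -294.8  296. ] q6 -0.79
turn units(about tool z) -0.95
[[-0.165  0.984 -0.069]
 [ 0.986  0.166  0.009]
 [ 0.02  -0.066 -0.998]]
```

View pics/w12.png

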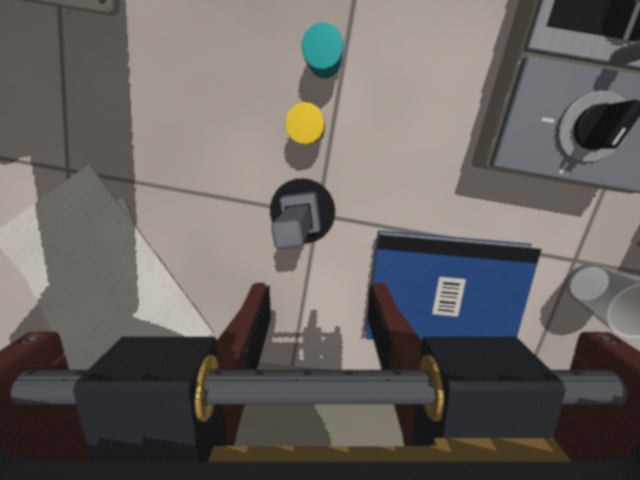

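```bash
python3 - <<'E'
from h import *
w=cv2.imread("pics/w12.png"); cv2.imwrite("pics/w12c.png",cv2.resize(w[165:265,255:355],None,fx=6,fy=6,interpolation=cv2.INTER_CUBIC))
E
python3 -m crank '[{"travel":[0,-0.2,0.2],"turn":-0.65},{"travel":[0,-0.3,0.3],"turn":-0.65},{"travel":[0,-0.2,0.3],"turn":0},{"travel":[0,0,0.3],"turn":0},{"travel":[0,0,0.3],"turn":0},{"travel":[0,0,0],"turn":0}]'
python3 -c "
from h import *
rel([360,-305.5,180],np.radians(17)); print(tool()[1].round(3))"
```

```text
t: 29.8
ee_pos: [364.9, -300.5, 226.0]
orientation: [-1.833, -2.476, 0.051]
ft_force: [0.5, -0.8, 0.7]
width: 52.8
units [-0.09 -0.07  0.92]
jaw dir deg 17.0 tcp [ 364.9 -300.5  226. ] q6 -0.96
turn units(about tool z) 0.01
[[-0.291  0.954 -0.068]
 [ 0.956  0.293  0.009]
 [ 0.029 -0.063 -0.998]]
```

View pics/w12c.png

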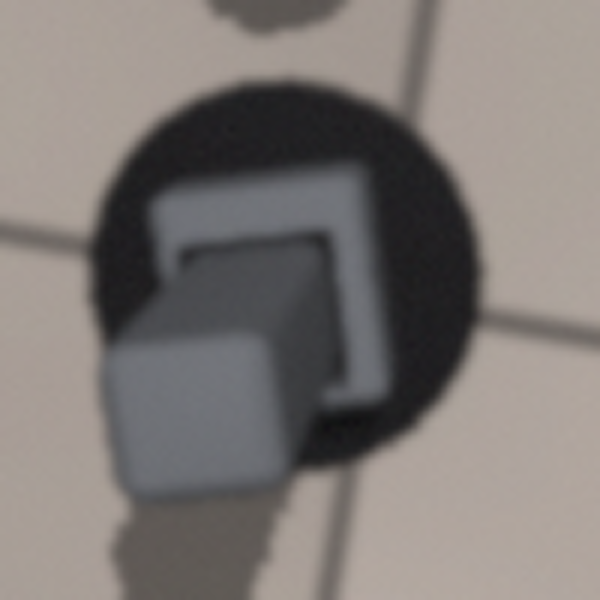

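```bash
R='from h import *
print(tool()[1][:,2].round(4),tool()[0].round(1))'
python3 -m crank '[{"travel":[0,0,0],"turn":0},{"travel":[0,0,0],"turn":0},{"travel":[0,0,0],"turn":0},{"travel":[0,0,0],"turn":0},{"travel":[0,0,0],"turn":0},{"travel":[0,0,0],"turn":0},{"travel":[0,0,0],"turn":0},{"travel":[0,0,0],"turn":0},{"travel":[0,0,0],"turn":0},{"travel":[0,0,0],"turn":0}]' >/dev/null; python3 -c "$R"
python3 -m crank '[{"travel":[0,0,-0.8],"turn":0},{"travel":[0,0,-0.8],"turn":0},{"travel":[0,0,0],"turn":0},{"travel":[0,0,0],"turn":0}]'>/dev/null; python3 -c "$R"
python3 -m crank '[{"travel":[0,0,0.8],"turn":0},{"travel":[0,0,0.8],"turn":0},{"travel":[0,0,0],"turn":0},{"travel":[0,0,0],"turn":0}]'>/dev/null; python3 -c "$R"
```

```text
[-0.065   0.0064 -0.9979] [ 366.9 -301.1  228.8]
[-0.0677  0.0086 -0.9977] [ 371.5 -301.   310. ]
[-0.068   0.0089 -0.9976] [ 365.5 -300.1  227.1]
```

```bash
R='from h import *
print(tool()[1][:,2].round(4),tool()[0].round(1))'
python3 -m crank '[{"travel":[0,0.8,0],"turn":0},{"travel":[0,0.8,0],"turn":0},{"travel":[0,0.8,0],"turn":0},{"travel":[0,0,0],"turn":0},{"travel":[0,0,0],"turn":0}]' >/dev/null; python3 -c "$R"
python3 -m crank '[{"travel":[0,-0.8,0],"turn":0},{"travel":[0,-0.8,0],"turn":0},{"travel":[0,-0.8,0],"turn":0},{"travel":[0,0,0],"turn":0},{"travel":[0,0,0],"turn":0}]'>/dev/null; python3 -c "$R"
python3 -m crank '[{"travel":[0.8,0,0],"turn":0},{"travel":[0.8,0,0],"turn":0},{"travel":[0.8,0,0],"turn":0},{"travel":[0,0,0],"turn":0},{"travel":[0,0,0],"turn":0}]'>/dev/null; python3 -c "$R"
python3 -m crank '[{"travel":[-0.8,0,0],"turn":0},{"travel":[-0.8,0,0],"turn":0},{"travel":[-0.8,0,0],"turn":0},{"travel":[0,0,0],"turn":0},{"travel":[0,0,0],"turn":0}]'>/dev/null; python3 -c "$R"
```

```text
[-0.064   0.0065 -0.9979] [ 485.8 -265.5  225.2]
[-0.0608  0.0035 -0.9981] [ 365.5 -302.3  236.3]
[-5.520e-02  5.000e-04 -9.985e-01] [ 332.6 -185.4  241. ]
[-0.0512 -0.0025 -0.9987] [ 371.9 -308.   240.1]
```

```bash
R='from h import *
print(tool()[1][:,2].round(4),tool()[0].round(1))'
python3 -m crank '[{"travel":[0.8,0,0],"turn":0},{"travel":[0.8,0,0],"turn":0},{"travel":[0.8,0,0],"turn":0},{"travel":[0,0,0],"turn":0},{"travel":[-0.8,0,0],"turn":0},{"travel":[-0.8,0,0],"turn":0},{"travel":[-0.8,0,0],"turn":0},{"travel":[0,0,0],"turn":0},{"travel":[0.8,0,0],"turn":0},{"travel":[0.8,0,0],"turn":0},{"travel":[0.8,0,0],"turn":0},{"travel":[0,0,0],"turn":0},{"travel":[-0.8,0,0],"turn":0},{"travel":[-0.8,0,0],"turn":0},{"travel":[-0.8,0,0],"turn":0},{"travel":[0,0,0],"turn":0}]'>/dev/null; python3 -c "$R"
python3 -m crank '[{"travel":[0.8,0,0],"turn":0},{"travel":[0.8,0,0],"turn":0},{"travel":[0.8,0,0],"turn":0},{"travel":[0,0,0],"turn":0},{"travel":[-0.8,0,0],"turn":0},{"travel":[-0.8,0,0],"turn":0},{"travel":[-0.8,0,0],"turn":0},{"travel":[0,0,0],"turn":0},{"travel":[0.8,0,0],"turn":0},{"travel":[0.8,0,0],"turn":0},{"travel":[0.8,0,0],"turn":0},{"travel":[0,0,0],"turn":0},{"travel":[-0.8,0,0],"turn":0},{"travel":[-0.8,0,0],"turn":0},{"travel":[-0.8,0,0],"turn":0},{"travel":[0,0,0],"turn":0}]'>/dev/null; python3 -c "$R"
```

```text
[-0.0489 -0.0046 -0.9988] [ 370.7 -304.1  239.8]
[-0.0482 -0.0055 -0.9988] [ 367.  -300.4  238.3]
```

```bash
python3 -c "
from h import *
rel([360,-305.5,160],np.radians(17))"

```

```text
units [-0.07 -0.09  1.57]
jaw dir deg 17.4 tcp [ 367.  -300.4  238.3] q6 -0.97
turn units(about tool z) 0.08
```

```bash
python3 -m crank '[{"travel":[-0.07,-0.09,0.2],"turn":0},{"travel":[0,0,0.5],"turn":0},{"travel":[0,0,0.5],"turn":0},{"travel":[0,0,0.3],"turn":0},{"travel":[0,0,0],"turn":0},{"travel":[0,0,0],"turn":0}]' 0.4
python3 - <<'E'
from h import *
rel([360,-305.5,93],np.radians(17));print(tool()[1].round(3)); cv2.imwrite("pics/w13.png",imaging.get_image("wrist"))
E
```

```text
t: 37.4
ee_pos: [356.3, -302.3, 158.9]
orientation: [-1.835, -2.501, 0.051]
ft_force: [0.9, 0.1, 1.0]
width: 61.5
units [-0.1   0.12  1.31]
jaw dir deg 17.5 tcp [ 356.3 -302.3  158.9] q6 -0.98
turn units(about tool z) 0.09
[[-0.3    0.953 -0.051]
 [ 0.954  0.3   -0.003]
 [ 0.012 -0.049 -0.999]]
```

View pics/w13.png

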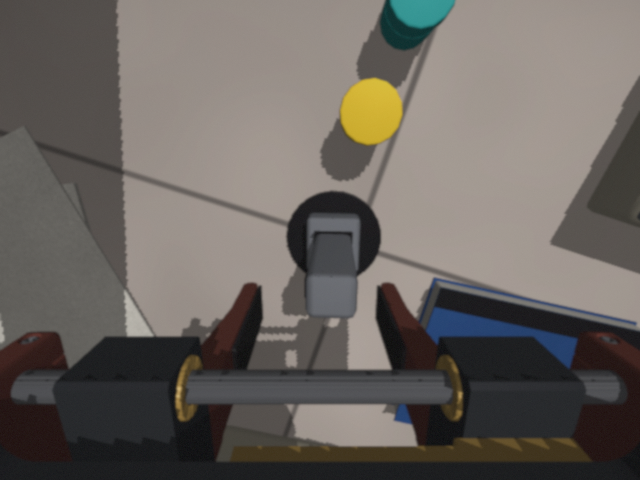

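The handle top at (330,297) lies between the fingers and is parallel to the jaws. I'll descend with the correction.

```bash
python3 -m crank '[{"travel":[-0.08,0.1,0.1],"turn":0},{"travel":[0,0,0.4],"turn":0},{"travel":[0,0,0.3],"turn":0},{"travel":[0,0,0.2],"turn":0},{"travel":[0,0,0],"turn":0},{"travel":[0,0,0],"turn":0}]'
python3 -c "
from h import *
rel([360,-305.5,95],np.radians(17))"
```

```text
t: 38.05
ee_pos: [364.3, -307.3, 110.7]
orientation: [-1.84, -2.511, 0.052]
ft_force: [-0.2, 0.0, -0.4]
width: 61.5
units [ 0.06 -0.06  0.32]
jaw dir deg 17.5 tcp [ 364.3 -307.3  110.7] q6 -0.97
turn units(about tool z) 0.09
```

```bash
python3 -m crank '[{"travel":[0.04,-0.05,0.15],"turn":0},{"travel":[0,0,0.15],"turn":0},{"travel":[0,0,0],"turn":0}]'
python3 -m crank '[{"travel":[0,0,0],"turn":0},{"travel":[0,0,0],"turn":0},{"travel":[0,0,0],"turn":0},{"travel":[0,0,0],"turn":0},{"travel":[0,0,0],"turn":0},{"travel":[0,0,0],"turn":0},{"travel":[0,0,0],"turn":0},{"travel":[0,0,0],"turn":0}]' -1
python3 -c "
from h import *
rel([360,-305.5,95],np.radians(17));print(tool()[1][:,2].round(3),ctrl.get_obs()['ft_force'].round(1))"
```

```text
t: 38.35
ee_pos: [361.3, -306.9, 96.1]
orientation: [-1.841, -2.513, 0.052]
ft_force: [0.1, 0.6, 0.1]
width: 61.5
t: 39.15
ee_pos: [361.8, -307.3, 96.6]
orientation: [-1.842, -2.514, 0.052]
ft_force: [0.6, -0.2, -0.9]
width: 29.6
units [ 0.04 -0.02  0.03]
jaw dir deg 17.5 tcp [ 361.8 -307.3   96.6] q6 -0.97
turn units(about tool z) 0.09
[-0.039 -0.013 -0.999] [ 0.6 -0.2 -0.9]
```

```bash
python3 -m crank '[{"travel":[0,0,-0.3],"turn":0},{"travel":[0,0,-0.5],"turn":0},{"travel":[0,0,-0.6],"turn":0},{"travel":[0,0,-0.4],"turn":0},{"travel":[0,0,0],"turn":0},{"travel":[0,0,0],"turn":0}]'
python3 - <<'E'
from h import *
rel([573.5,-380.8,178],np.radians(17));print(tool()[1][:,2].round(3),ctrl.get_obs()['ft_force'].round(1));cv2.imwrite("pics/w14.png",imaging.get_image("wrist"))
E
```

```text
t: 39.75
ee_pos: [363.4, -304.6, 187.4]
orientation: [-1.838, -2.509, 0.052]
ft_force: [0.2, 0.4, -2.1]
width: 29.8
units [-2.72  3.55  0.01]
jaw dir deg 17.5 tcp [ 363.4 -304.6  187.4] q6 -0.98
turn units(about tool z) 0.09
[-0.044 -0.009 -0.999] [ 0.2  0.4 -2.1]
```

View pics/w14.png

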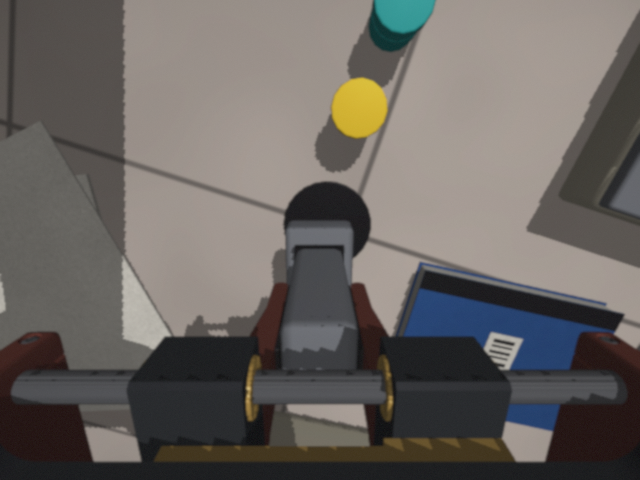

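The reader is held straight in the jaws at (320,310), and the mat below is empty.

```bash
python3 -m crank '[{"travel":[-0.15,0.2,0],"turn":0},{"travel":[-0.25,0.3,0],"turn":0},{"travel":[-0.3,0.4,0],"turn":0},{"travel":[-0.3,0.4,0],"turn":0},{"travel":[-0.3,0.4,0],"turn":0},{"travel":[-0.3,0.4,0],"turn":0},{"travel":[-0.3,0.4,0],"turn":0},{"travel":[-0.3,0.4,0],"turn":0},{"travel":[-0.3,0.4,0],"turn":0},{"travel":[-0.2,0.2,0],"turn":0},{"travel":[0,0,0],"turn":0},{"travel":[0,0,0],"turn":0}]'
python3 - <<'E'
from h import *
rel([573.5,-380.8,178],np.radians(17));print(tool()[1][:,2].round(3));cv2.imwrite("pics/w15.png",imaging.get_image("wrist"))
E
```

```text
t: 41.0
ee_pos: [579.7, -380.4, 154.7]
orientation: [-1.824, -2.489, 0.051]
ft_force: [-0.5, -0.1, -1.7]
width: 29.8
units [ 0.04 -0.15 -0.46]
jaw dir deg 17.6 tcp [ 579.7 -380.4  154.7] q6 -0.87
turn units(about tool z) 0.1
[-0.064  0.006 -0.998]
```

View pics/w15.png

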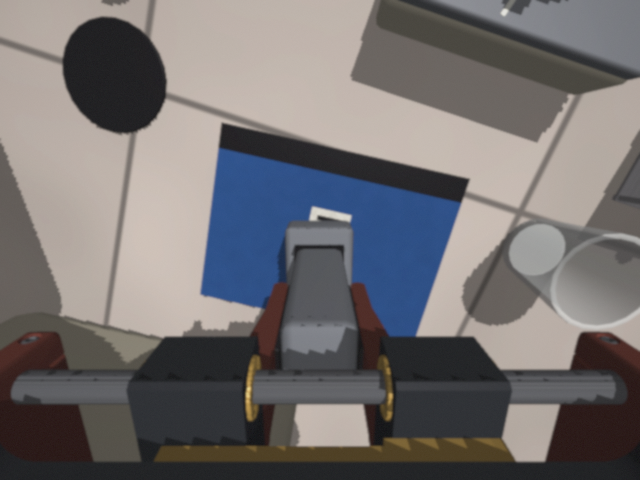

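```bash
python3 -m crank '[{"travel":[0,-0.02,-0.2],"turn":0},{"travel":[0,0,-0.15],"turn":0},{"travel":[0,0,0],"turn":0},{"travel":[0,0,0],"turn":0}]'
python3 -c "
from h import *
x,R=tool(); u=x+R[:,2]*92.6; print(x.round(1),'underside',u.round(1),'hit',(u+R[:,2]*(u[2]-25)).round(1),R[:,2].round(3))"
python3 -m crank '[{"travel":[0,0,0],"turn":0},{"travel":[0,0,0],"turn":0},{"travel":[0,0,0],"turn":0},{"travel":[0,0,0],"turn":0},{"travel":[0,0,0],"turn":0},{"travel":[0,0,0],"turn":0},{"travel":[0,0,0],"turn":0},{"travel":[0,0,0],"turn":0},{"travel":[0,0,0],"turn":0},{"travel":[0,0,0],"turn":0},{"travel":[0,0,0],"turn":0},{"travel":[0,0,0],"turn":0},{"travel":[0,0,0],"turn":0},{"travel":[0,0,0],"turn":0},{"travel":[0,0,0],"turn":0},{"travel":[0,0,0],"turn":0}]'
python3 - <<'E'
from h import *
x,R=tool(); u=x+R[:,2]*92.6; print(x.round(1),'underside',u.round(1),'hit',(u+R[:,2]*(u[2]-25)).round(1),R[:,2].round(3))
cv2.imwrite("pics/s16.png",imaging.get_image("scene")[130:260,150:330].repeat(4,0).repeat(4,1))
E
```

```text
t: 41.45
ee_pos: [577.7, -380.1, 174.3]
orientation: [-1.824, -2.487, 0.051]
ft_force: [-0.1, -0.0, -1.3]
width: 29.6
[ 577.7 -380.1  174.3] underside [ 571.7 -379.5   81.9] hit [ 568.  -379.1   25.1] [-0.065  0.007 -0.998]
t: 43.05
ee_pos: [577.3, -380.0, 174.4]
orientation: [-1.825, -2.487, 0.051]
ft_force: [0.4, -0.1, -1.3]
width: 30.2
[ 577.3 -380.   174.4] underside [ 571.3 -379.4   82. ] hit [ 567.6 -379.    25.1] [-0.065  0.007 -0.998]
```

View pics/s16.png

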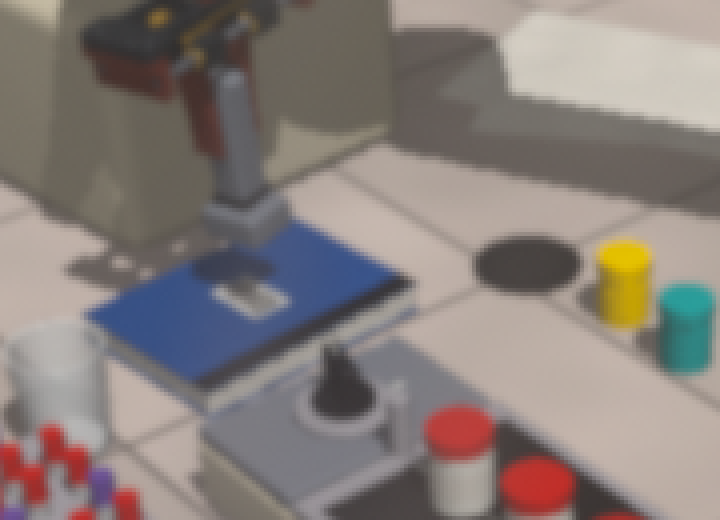

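The scene shows the reader held over the label, nearly upright. I'll nudge it closer to the label centre and hold for another 1.6 s.

```bash
python3 -m crank '[{"travel":[-0.05,0.08,0.15],"turn":0},{"travel":[0,0,0],"turn":0},{"travel":[0,0,0],"turn":0},{"travel":[0,0,0],"turn":0},{"travel":[0,0,0],"turn":0},{"travel":[0,0,0],"turn":0},{"travel":[0,0,0],"turn":0},{"travel":[0,0,0],"turn":0},{"travel":[0,0,0],"turn":0},{"travel":[0,0,0],"turn":0},{"travel":[0,0,0],"turn":0},{"travel":[0,0,0],"turn":0},{"travel":[0,0,0],"turn":0},{"travel":[0,0,0],"turn":0},{"travel":[0,0,0],"turn":0},{"travel":[0,0,0],"turn":0},{"travel":[0,0,0],"turn":0},{"travel":[0,0,0],"turn":0},{"travel":[0,0,0],"turn":0},{"travel":[0,0,0],"turn":0}]'
python3 - <<'E'
from h import *
x,R=tool(); u=x+R[:,2]*92.6; print(x.round(1),'underside',u.round(1),'hit',(u+R[:,2]*(u[2]-25)).round(1),R[:,2].round(3))
rel([361,-306.5,190])
E
```

```text
t: 45.1
ee_pos: [581.8, -381.2, 165.9]
orientation: [-1.825, -2.487, 0.051]
ft_force: [0.1, -0.0, -1.6]
width: 29.7
[ 581.8 -381.2  165.9] underside [ 575.7 -380.6   73.5] hit [ 572.6 -380.3   25.1] [-0.065  0.007 -0.998]
units [ 2.76 -3.78 -0.18]
jaw dir deg 17.5 tcp [ 581.8 -381.2  165.9] q6 -0.87
```

```bash
python3 -m crank '[{"travel":[0,0,-0.3],"turn":0},{"travel":[0.15,-0.2,0],"turn":0},{"travel":[0.25,-0.3,0],"turn":0},{"travel":[0.3,-0.4,0],"turn":0},{"travel":[0.3,-0.4,0],"turn":0},{"travel":[0.3,-0.4,0],"turn":0},{"travel":[0.3,-0.4,0],"turn":0},{"travel":[0.3,-0.4,0],"turn":0},{"travel":[0.3,-0.4,0],"turn":0},{"travel":[0.2,-0.4,0],"turn":0},{"travel":[0.2,-0.2,0],"turn":0},{"travel":[0,0,0],"turn":0},{"travel":[0,0,0],"turn":0}]'
python3 - <<'E'
from h import *
x,R=tool(); u=x+R[:,2]*92.6; print(x.round(1),'underside',u.round(1),R[:,2].round(3),"shift units to mat centre",(R.T@(np.array([360.8,-305.7,4])-u)/50).round(2))
cv2.imwrite("pics/w17.png",imaging.get_image("wrist"))
t=imaging.get_image("top");cv2.imwrite("pics/t17.png",t)
E
```

```text
t: 46.4
ee_pos: [375.6, -310.3, 208.2]
orientation: [-1.835, -2.501, 0.052]
ft_force: [0.6, 0.2, -1.8]
width: 29.9
[ 375.6 -310.3  208.2] underside [ 370.9 -310.7  115.7] [-0.051 -0.004 -0.999] shift units to mat centre [ 0.13 -0.05  2.24]
```

View pics/w17.png

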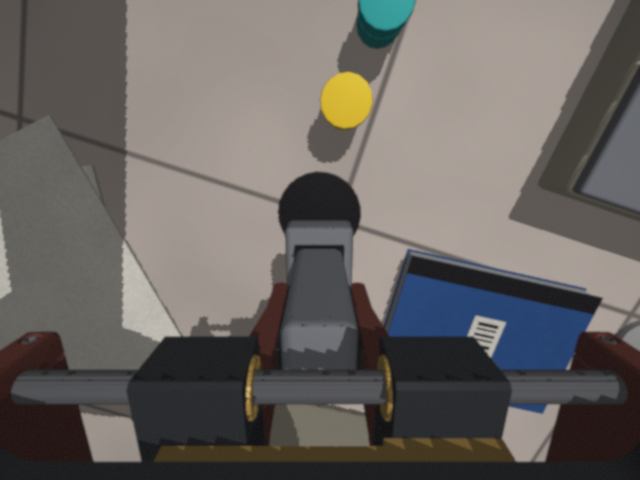

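View pics/t17.png

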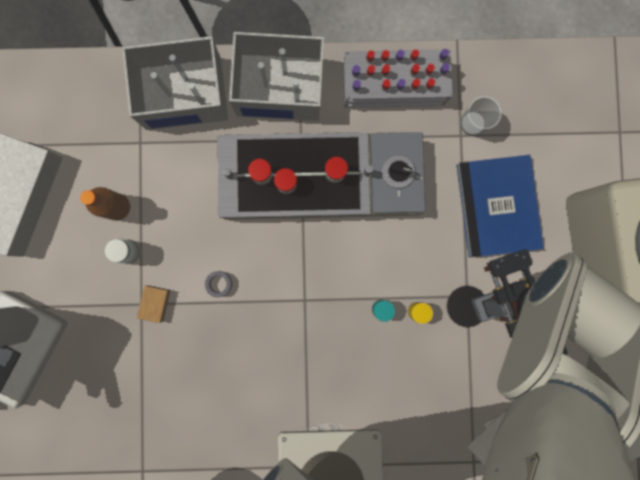

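The top view shows the middle pot has been knocked off the line: its cap is at (286,181) while the others are at (260,170) and (337,169). I'll first stand the reader back, then fix the pot. Measuring the mat and the pots.

```bash
python3 - <<'E'
from h import *
t=cv2.imread("pics/t17.png")
for c,q in blobs(red(t),200): print(c,q[4],plane("top",c,128).round(1), proj("scene",plane("top",c,128)).round(1))
s8=cv2.imread("pics/s8.png"); print([c for c,q in blobs(red(s8),60)])
s=cv2.imread("pics/s16.png")[::4,::4]; print([([c[0]+150,c[1]+130],q[4]) for c,q in blobs(red(s),40)])
t0=cv2.imread("pics/top0.png")
for im in (t0,t):
    m=((im.max(2)<60)).astype(np.uint8); m[:,:435]=0;m[:270]=0;m[345:]=0;m[:,500:]=0
    # circle through left boundary pts
    cs,_=cv2.findContours(m,cv2.RETR_EXTERNAL,cv2.CHAIN_APPROX_NONE); c=max(cs,key=cv2.contourArea); print(cv2.minEnclosingCircle(c),cv2.contourArea(c)); h=cv2.minEnclosingCircle(c)[0]; print(plane("top",h,4).round(1))
E
```

```text
[336.0, 167.2] 405 [645.2 -25.3 128. ] [263.4 235.8]
[259.2, 169.2] 407 [644.8 123.5 128. ] [303.5 263.8]
[284.9, 179.0] 409 [624.5  74.2 128. ] [296.1 250.6]
[[265.1, 237.7], [165.9, 243.1], [155.3, 247.7], [284.0, 250.8], [369.5, 259.3], [173.8, 264.4], [162.4, 269.9]]
[([264.7, 237.6], 134), ([166.0, 243.1], 64), ([155.4, 247.9], 71), ([284.2, 250.8], 196)]
((466.66644287109375, 306.3504638671875), 19.694854736328125) 442.0
[ 361.  -304.1    4. ]
((466.67706298828125, 306.3490905761719), 19.69548225402832) 880.0
[ 361.  -304.1    4. ]
```

The t=43 picture shows the middle pot was still in its place after the first hold, so it was knocked afterwards. I'll set the reader down.

```bash
python3 -m crank '[{"travel":[0.13,-0.05,0.3],"turn":0},{"travel":[0,0,0.4],"turn":0},{"travel":[0,0,0.4],"turn":0},{"travel":[0,0,0.4],"turn":0},{"travel":[0,0,0.3],"turn":0},{"travel":[0,0,0],"turn":0},{"travel":[0,0,0],"turn":0}]'
python3 - <<'E'
from h import *
x,R=tool(); u=x+R[:,2]*92.6; print(x.round(1),'underside',u.round(1),R[:,2].round(3),"shift units to mat centre",(R.T@(np.array([361,-304.9,4])-u)/50).round(2))
E
```

```text
t: 47.2
ee_pos: [374.4, -308.3, 115.3]
orientation: [-1.834, -2.509, 0.052]
ft_force: [0.4, -0.6, -1.5]
width: 30.1
[ 374.4 -308.3  115.3] underside [ 370.  -309.    22.8] [-0.047 -0.007 -0.999] shift units to mat centre [ 0.13 -0.13  0.38]
```

```bash
python3 -m crank '[{"travel":[0.11,-0.12,0.1],"turn":0},{"travel":[0,0,0],"turn":0},{"travel":[0,0,0.1],"turn":0},{"travel":[0,0,0],"turn":0}]'
python3 - <<'E'
from h import *
x,R=tool(); u=x+R[:,2]*92.6; print(x.round(1),'underside',u.round(1),R[:,2].round(3),"shift units to mat centre",(R.T@(np.array([361,-304.9,4])-u)/50).round(2))
E
```

```text
t: 47.6
ee_pos: [367.5, -305.7, 106.9]
orientation: [-1.836, -2.512, 0.052]
ft_force: [-0.4, -0.3, -1.2]
width: 29.9
[ 367.5 -305.7  106.9] underside [ 363.4 -306.6   14.4] [-0.044 -0.009 -0.999] shift units to mat centre [ 0.05 -0.03  0.21]
```

```bash
python3 -m crank '[{"travel":[0.03,-0.04,0.1],"turn":0},{"travel":[0,0,0.08],"turn":0},{"travel":[0,0,0.02],"turn":0},{"travel":[0,0,0],"turn":0}]'
python3 - <<'E'
from h import *
x,R=tool(); u=x+R[:,2]*92.6; print(x.round(1),'underside',u.round(1),R[:,2].round(3),"shift units to mat centre",(R.T@(np.array([361,-304.9,4])-u)/50).round(2))
E
```

```text
t: 48.0
ee_pos: [364.8, -305.3, 96.6]
orientation: [-1.837, -2.513, 0.052]
ft_force: [-0.5, -0.4, 0.0]
width: 30.2
[ 364.8 -305.3   96.6] underside [ 360.8 -306.2    4.1] [-0.043 -0.01  -0.999] shift units to mat centre [0.02 0.01 0.  ]
```

```bash
python3 -m crank '[{"travel":[0,0,0],"turn":0},{"travel":[0,0,0],"turn":0},{"travel":[0,0,0],"turn":0},{"travel":[0,0,0],"turn":0}]' 0.2
python3 -m crank '[{"travel":[0,0,-0.3],"turn":0},{"travel":[0,0,-0.6],"turn":0},{"travel":[0,0,-0.8],"turn":0},{"travel":[0,0,-0.9],"turn":0},{"travel":[0,0,-0.6],"turn":0},{"travel":[0,0,0],"turn":0},{"travel":[0,0,0],"turn":0}]'
python3 - <<'E'
from h import *
cv2.imwrite("pics/w18.png",imaging.get_image("wrist")); rel([624.5,74,240],0); t=imaging.get_image("top");cv2.imwrite("pics/t18.png",t)
for c,q in blobs(red(t),200): print(c,q[4],plane("top",c,128).round(1))
E
```

```text
t: 48.4
ee_pos: [365.3, -305.7, 97.1]
orientation: [-1.838, -2.514, 0.052]
ft_force: [-0.0, -0.2, -0.7]
width: 52.6
t: 49.1
ee_pos: [371.9, -303.5, 262.7]
orientation: [-1.837, -2.513, 0.052]
ft_force: [-0.3, 0.0, -0.4]
width: 52.6
units [5.66 7.12 0.16]
jaw dir deg 17.7 tcp [ 372.  -303.6  262.5] q6 -0.98
turn units(about tool z) 3.09
[336.0, 167.2] 405 [645.2 -25.3 128. ]
[259.2, 169.3] 406 [644.6 123.5 128. ]
[284.9, 179.0] 411 [624.5  74.2 128. ]
```

View pics/w18.png

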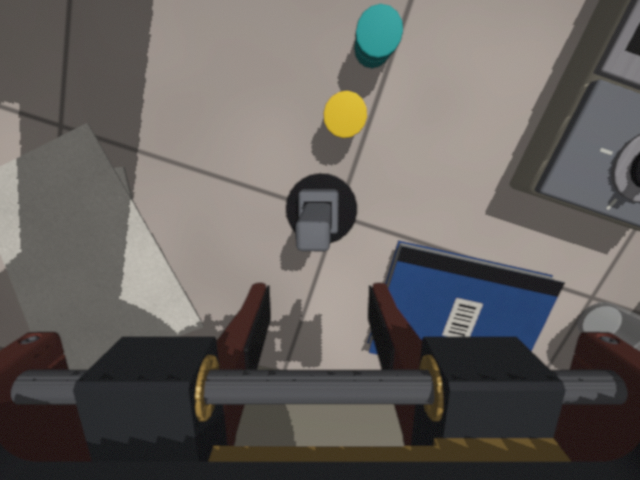

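The reader stands upright on the mat, head at (319,210) against the mat centre at (321,209). Now the knocked pot.

```bash
python3 -m crank '[{"travel":[0,0,0],"turn":0.8},{"travel":[0,0,0],"turn":0.8},{"travel":[0,0,0],"turn":0.8},{"travel":[0,0,0],"turn":0.7},{"travel":[0.4,0.3,0],"turn":0},{"travel":[0.7,0.5,0],"turn":0},{"travel":[0.8,0.55,0],"turn":0},{"travel":[0.8,0.55,0],"turn":0},{"travel":[0.8,0.55,0],"turn":0},{"travel":[0.8,0.55,0],"turn":0},{"travel":[0.8,0.55,0],"turn":0},{"travel":[0.8,0.5,0],"turn":0},{"travel":[0.5,0.4,0],"turn":0},{"travel":[0.3,0.2,0],"turn":0},{"travel":[0,0,0],"turn":0},{"travel":[0,0,0],"turn":0}]' 0.6
python3 - <<'E'
from h import *
rel([624.5,74,170],0);print(tool()[1][:,2].round(3));w=imaging.get_image("wrist");cv2.imwrite("pics/w19.png",w)
for c,q in blobs(red(w),500): print(c,q[4],plane("wrist",c,126).round(1))
E
```

```text
t: 50.8
ee_pos: [604.0, 43.8, 216.3]
orientation: [-2.194, -2.152, 0.094]
ft_force: [0.2, 0.0, -0.1]
width: 69.9
units [0.61 0.48 0.89]
jaw dir deg -1.1 tcp [604.   43.8 216.3] q6 0.06
turn units(about tool z) -0.19
[-0.091  0.005 -0.996]
[390.2, 140.0] 3649 [645.5 126.5 126. ]
[358.7, 213.3] 2974 [625.4  76.8 126. ]
[374.3, 335.6] 1491 [639.4 -23.1 126. ]
```

View pics/w19.png

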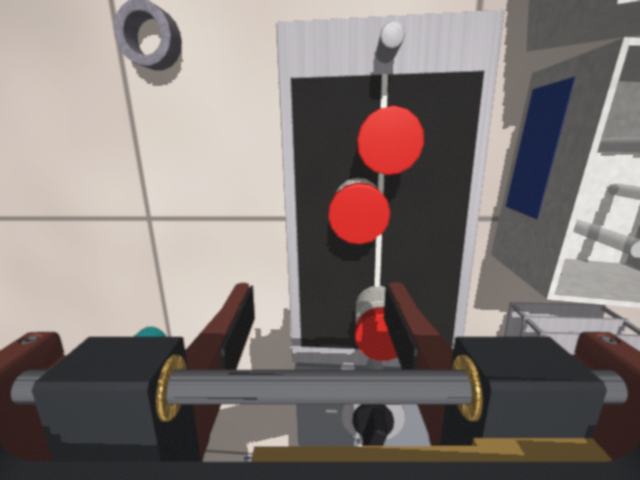

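```bash
R='from h import *
print(tool()[1][:,2].round(4),tool()[0].round(1))'
python3 -m crank '[{"travel":[0.2,0.1,0],"turn":-0.1},{"travel":[0.2,0.1,0],"turn":-0.1},{"travel":[0.1,0.1,0],"turn":0},{"travel":[0,0,0],"turn":0},{"travel":[0,0,0],"turn":0}]' 0.6 >/dev/null; python3 -c "$R"
python3 -m crank '[{"travel":[0,0,-0.8],"turn":0},{"travel":[0,0,-0.8],"turn":0},{"travel":[0,0,-0.8],"turn":0},{"travel":[0,0,0],"turn":0},{"travel":[0,0,0],"turn":0}]' >/dev/null; python3 -c "$R"
python3 -m crank '[{"travel":[0,0,0.3],"turn":0},{"travel":[0,0,0.3],"turn":0},{"travel":[0,0,0.3],"turn":0},{"travel":[0,0,0.3],"turn":0},{"travel":[0,0,0.3],"turn":0},{"travel":[0,0,0.3],"turn":0},{"travel":[0,0,0.3],"turn":0},{"travel":[0,0,0.3],"turn":0},{"travel":[0,0,0],"turn":0},{"travel":[0,0,0],"turn":0}]' >/dev/null; python3 -c "$R"
```

```text
[-0.0905  0.0056 -0.9959] [619.2  66.8 215.7]
[-0.0939  0.0049 -0.9956] [629.   65.1 338.3]
[-0.1246  0.002  -0.9922] [602.5  63.9 191.3]
```

```bash
R='from h import *
print(tool()[1][:,2].round(4),tool()[0].round(1))'
python3 -m crank '[{"travel":[0,0,-0.3],"turn":0},{"travel":[0,0,-0.3],"turn":0},{"travel":[0,0,-0.3],"turn":0},{"travel":[0,0,-0.3],"turn":0},{"travel":[0,0,-0.3],"turn":0},{"travel":[0,0,-0.3],"turn":0},{"travel":[0,0,-0.3],"turn":0},{"travel":[0,0,-0.3],"turn":0}]' >/dev/null; python3 -c "$R"
python3 -m crank '[{"travel":[0,0,0.9],"turn":0},{"travel":[0,0,0.9],"turn":0},{"travel":[0,0,0.7],"turn":0}]' >/dev/null; python3 -c "$R"
python3 -m crank '[{"travel":[0,0,-0.3],"turn":0},{"travel":[0,0,-0.3],"turn":0},{"travel":[0,0,-0.3],"turn":0},{"travel":[0,0,-0.3],"turn":0},{"travel":[0,0,-0.3],"turn":0},{"travel":[0,0,-0.3],"turn":0},{"travel":[0,0,-0.3],"turn":0},{"travel":[0,0,-0.3],"turn":0}]' >/dev/null; python3 -c "$R"
```

```text
[-0.1172  0.0026 -0.9931] [619.5  63.5 324.8]
[-0.0884  0.0049 -0.9961] [614.8  64.6 213.9]
[-0.0704  0.0063 -0.9975] [629.9  64.1 364.7]
```

```bash
R='from h import *
print(tool()[1][:,2].round(4),tool()[0].round(1))'
python3 -m crank '[{"travel":[0,0,0.9],"turn":0},{"travel":[0,0,0.9],"turn":0},{"travel":[0,0,0.9],"turn":0}]' >/dev/null; python3 -c "$R"
python3 -m crank '[{"travel":[0,0,-0.3],"turn":0},{"travel":[0,0,-0.3],"turn":0},{"travel":[0,0,-0.3],"turn":0},{"travel":[0,0,-0.3],"turn":0},{"travel":[0,0,-0.3],"turn":0},{"travel":[0,0,-0.3],"turn":0},{"travel":[0,0,-0.3],"turn":0},{"travel":[0,0,-0.3],"turn":0}]' >/dev/null; python3 -c "$R"
python3 -m crank '[{"travel":[0,0,0.9],"turn":0},{"travel":[0,0,0.9],"turn":0},{"travel":[0,0,0.9],"turn":0}]' >/dev/null; python3 -c "$R"
```

```text
[-0.0306  0.0095 -0.9995] [633.8  65.8 254.1]
[ 0.0027  0.0121 -0.9999] [642.3  64.6 424.4]
[ 0.0491  0.0158 -0.9987] [655.1  67.  322.6]
```

```bash
R='from h import *
print(tool()[1][:,2].round(4));rel([624.5,74.5,105],0)'
python3 -m crank '[{"travel":[0.05,-0.2,0.3],"turn":0},{"travel":[0.05,-0.2,0.3],"turn":0},{"travel":[0.05,-0.2,0.3],"turn":0},{"travel":[0,0,0.3],"turn":0},{"travel":[0,0,0.3],"turn":0},{"travel":[0,0,0.3],"turn":0},{"travel":[0,0,0.3],"turn":0},{"travel":[0,0,0],"turn":0}]' >/dev/null; python3 -c "$R"
```

```text
[ 0.0805  0.0187 -0.9966]
units [-0.11 -0.58  2.72]
jaw dir deg -0.3 tcp [642.6  77.1 242.8] q6 0.09
turn units(about tool z) -0.06
```

```bash
R='from h import *
print(tool()[1][:,2].round(4));rel([624.5,74.5,105],0)'
python3 -m crank '[{"travel":[0,0,0],"turn":0},{"travel":[0,0,0],"turn":0},{"travel":[0,0,0],"turn":0}]' >/dev/null; python3 -c "$R"
python3 -m crank '[{"travel":[0,-0.2,-0.2],"turn":0},{"travel":[0,-0.2,-0.2],"turn":0},{"travel":[0,0,0],"turn":0}]' >/dev/null; python3 -c "$R"
python3 -m crank '[{"travel":[0,0,0.3],"turn":0},{"travel":[0,0,0.3],"turn":0},{"travel":[0,0,0],"turn":0}]' >/dev/null; python3 -c "$R"
```

```text
[ 0.0796  0.0186 -0.9967]
units [-0.1  -0.59  2.71]
jaw dir deg -0.3 tcp [643.2  76.9 242.5] q6 0.09
turn units(about tool z) -0.06
[ 0.0799  0.0186 -0.9966]
units [-0.1  -0.16  3.16]
jaw dir deg -0.3 tcp [619.9  76.7 263. ] q6 0.1
turn units(about tool z) -0.06
[ 0.0827  0.0189 -0.9964]
units [-0.11 -0.17  2.54]
jaw dir deg -0.3 tcp [622.3  77.3 232.1] q6 0.1
turn units(about tool z) -0.06
```

```bash
R='from h import *
print(tool()[1][:,2].round(4));rel([624.5,74.5,105],0)'
python3 -m crank '[{"travel":[0,0,-0.8],"turn":0},{"travel":[0,0,-0.8],"turn":0},{"travel":[0,0,0],"turn":0},{"travel":[0,0,0],"turn":0}]' >/dev/null; python3 -c "$R"
python3 -m crank '[{"travel":[0,0,0.3],"turn":0},{"travel":[0,0,0.3],"turn":0},{"travel":[0,0,0.3],"turn":0},{"travel":[0,0,0.3],"turn":0},{"travel":[0,0,0.3],"turn":0},{"travel":[0,0,0.3],"turn":0},{"travel":[0,0,0.3],"turn":0},{"travel":[0,0,0],"turn":0},{"travel":[0,0,0],"turn":0}]' >/dev/null; python3 -c "$R"
```

```text
[ 0.0731  0.0179 -0.9972]
units [-0.1  -0.1   4.07]
jaw dir deg -0.3 tcp [614.4  75.7 308.5] q6 0.1
turn units(about tool z) -0.06
[ 0.0484  0.0153 -0.9987]
units [-0.07  0.15  1.48]
jaw dir deg -0.3 tcp [613.5  76.7 178.5] q6 0.1
turn units(about tool z) -0.06
```

```bash
R='from h import *
print(tool()[1][:,2].round(4));rel([624.5,74.5,105],0)'
python3 -m crank '[{"travel":[0,0.15,-0.8],"turn":0},{"travel":[0,0,-0.8],"turn":0},{"travel":[0,0,-0.8],"turn":0},{"travel":[0,0,0],"turn":0},{"travel":[0,0,0],"turn":0}]' >/dev/null; python3 -c "$R"
python3 -m crank '[{"travel":[0,0,0.3],"turn":0},{"travel":[0,0,0.3],"turn":0},{"travel":[0,0,0.3],"turn":0},{"travel":[0,0,0.3],"turn":0},{"travel":[0,0,0.3],"turn":0},{"travel":[0,0,0.3],"turn":0},{"travel":[0,0,0.3],"turn":0},{"travel":[0,0,0],"turn":0},{"travel":[0,0,0],"turn":0}]' >/dev/null; python3 -c "$R"
```

```text
[ 0.0432  0.0148 -0.999 ]
units [-0.06  0.04  3.91]
jaw dir deg -0.3 tcp [614.   74.6 300.5] q6 0.1
turn units(about tool z) -0.06
[ 0.0194  0.0123 -0.9997]
units [-0.03  0.29  1.34]
jaw dir deg -0.3 tcp [608.5  75.4 171.8] q6 0.1
turn units(about tool z) -0.05
```

```bash
R='from h import *
print(tool()[1][:,2].round(4));rel([624.5,74.5,105],0)'
python3 -m crank '[{"travel":[-0.02,0.29,0],"turn":0},{"travel":[0,0,0.2],"turn":0},{"travel":[0,0,0.2],"turn":0},{"travel":[0,0,0],"turn":0},{"travel":[0,0,0],"turn":0}]' 0.6 >/dev/null; python3 -c "$R"
python3 -c "
from h import *
w=imaging.get_image('wrist');cv2.imwrite('pics/w20.png',w)
for c,q in blobs(red(w),500): print(c,q[4],plane('wrist',c,126).round(1))"
```

```text
[ 0.0162  0.0121 -0.9998]
units [-0.01  0.05  0.88]
jaw dir deg -0.3 tcp [621.3  74.5 149.1] q6 0.09
turn units(about tool z) -0.05
[363.4, 203.0] 5711 [645.3 126.9 126. ]
[324.4, 290.8] 4780 [625.1  77.7 126. ]
[355.6, 425.6] 2502 [645.2 -16.6 126. ]
```

View pics/w20.png

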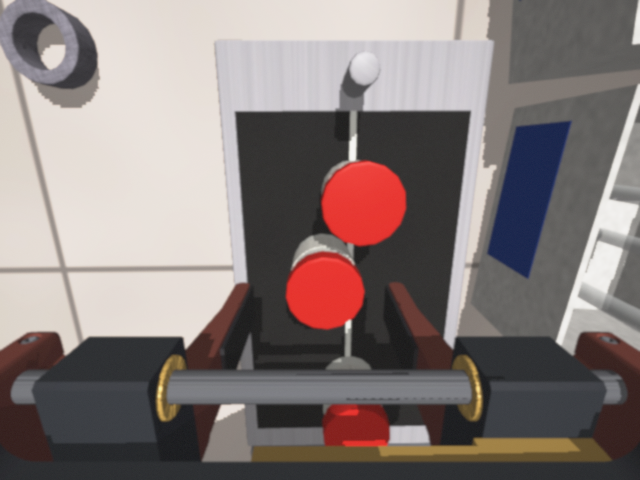

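```bash
R='from h import *
print(tool()[1][:,2].round(4));rel([625,75,105],0)'
python3 -m crank '[{"travel":[-0.01,0.07,0.2],"turn":0},{"travel":[0,0,0.25],"turn":0},{"travel":[0,0,0.25],"turn":0},{"travel":[0,0,0.1],"turn":0},{"travel":[0,0,0],"turn":0}]' ; python3 -c "$R"
```

```text
t: 61.6
ee_pos: [625.4, 74.5, 105.8]
orientation: [2.225, 2.214, 0.031]
ft_force: [0.0, -0.0, 0.8]
width: 70.4
[ 0.0162  0.0121 -0.9998]
units [ 0.01 -0.01  0.02]
jaw dir deg -0.3 tcp [625.4  74.5 105.8] q6 0.09
turn units(about tool z) -0.05
```

```bash
R='from h import *
print(tool()[1][:,2].round(4));rel([645,50,105.8],0)'
python3 -m crank '[{"travel":[0,0,0],"turn":0},{"travel":[0,0,0],"turn":0},{"travel":[0,0,0],"turn":0},{"travel":[0,0,0],"turn":0},{"travel":[0,0,0],"turn":0},{"travel":[0,0,0],"turn":0}]' -1
python3 -m crank '[{"travel":[0,0,-0.2],"turn":0},{"travel":[0,0,-0.2],"turn":0},{"travel":[-0.25,0.2,0],"turn":0},{"travel":[-0.25,0.2,0],"turn":0},{"travel":[0,0,0],"turn":0},{"travel":[0,0,0],"turn":0}]' ; python3 -c "$R"
```

```text
t: 62.2
ee_pos: [625.5, 74.6, 106.4]
orientation: [2.225, 2.213, 0.032]
ft_force: [-0.2, 0.4, -2.0]
width: 44.1
t: 62.8
ee_pos: [647.9, 46.2, 129.3]
orientation: [2.224, 2.212, 0.034]
ft_force: [-0.7, -0.1, -1.6]
width: 43.7
[ 0.0191  0.0119 -0.9997]
units [ 0.07 -0.07  0.47]
jaw dir deg -0.3 tcp [647.9  46.2 129.3] q6 0.04
turn units(about tool z) -0.06
```

```bash
R='from h import *
print(tool()[1][:,2].round(4));rel([645,50,106],0)'
python3 -m crank '[{"travel":[0.06,-0.06,0.15],"turn":0},{"travel":[0,0,0.15],"turn":0},{"travel":[0,0,0.08],"turn":0},{"travel":[0,0,0],"turn":0}]' ; python3 -c "$R"
```

```text
t: 63.2
ee_pos: [643.6, 49.8, 107.0]
orientation: [2.226, 2.213, 0.031]
ft_force: [0.1, -0.2, -0.7]
width: 43.6
[ 0.0159  0.012  -0.9998]
units [0.   0.03 0.02]
jaw dir deg -0.3 tcp [643.6  49.8 107. ] q6 0.05
turn units(about tool z) -0.06
```

```bash
R='from h import *
print(tool()[1][:,2].round(4));rel([645,50,106],0)'
python3 -m crank '[{"travel":[0,0.03,0.02],"turn":0},{"travel":[0,0,0.02],"turn":0},{"travel":[0,0,0],"turn":0}]' ; python3 -c "$R"
python3 -m crank '[{"travel":[0,0,0],"turn":0},{"travel":[0,0,0],"turn":0},{"travel":[0,0,0],"turn":0},{"travel":[0,0,0],"turn":0}]' 0.5
python3 -m crank '[{"travel":[0,0,-0.3],"turn":0},{"travel":[0,0,-0.6],"turn":0},{"travel":[0,0,-0.8],"turn":0},{"travel":[0,0,-0.8],"turn":0},{"travel":[0,0,-0.6],"turn":0},{"travel":[0,0,0],"turn":0},{"travel":[0,0,0],"turn":0}]'
python3 - <<'E'
from h import *
rel([400,-305,240],np.radians(17));w=imaging.get_image("wrist");cv2.imwrite("pics/w21.png",w)
for c,q in blobs(red(w),500): print(c,q[4],plane("wrist",c,126).round(1))
E
```

```text
t: 63.5
ee_pos: [644.7, 50.2, 106.4]
orientation: [2.225, 2.215, 0.029]
ft_force: [-0.6, 0.6, -1.3]
width: 43.9
[ 0.0142  0.0115 -0.9998]
units [-0.    0.01  0.01]
jaw dir deg -0.3 tcp [644.7  50.2 106.4] q6 0.05
turn units(about tool z) -0.05
t: 63.9
ee_pos: [645.7, 50.5, 107.1]
orientation: [2.224, 2.214, 0.031]
ft_force: [-0.7, -0.2, 1.2]
width: 65.5
t: 64.6
ee_pos: [642.8, 48.6, 272.9]
orientation: [2.224, 2.213, 0.032]
ft_force: [0.4, 0.4, -0.2]
width: 66.3
units [-7.1  -4.83  0.49]
jaw dir deg -0.3 tcp [642.8  48.6 272.9] q6 0.05
turn units(about tool z) -3.01
[317.9, 149.3] 2228 [645.7 126.7 126. ]
[318.4, 233.8] 1813 [645.9  52.3 126. ]
[318.9, 307.0] 1520 [646.  -21.9 126. ]
```

View pics/w21.png

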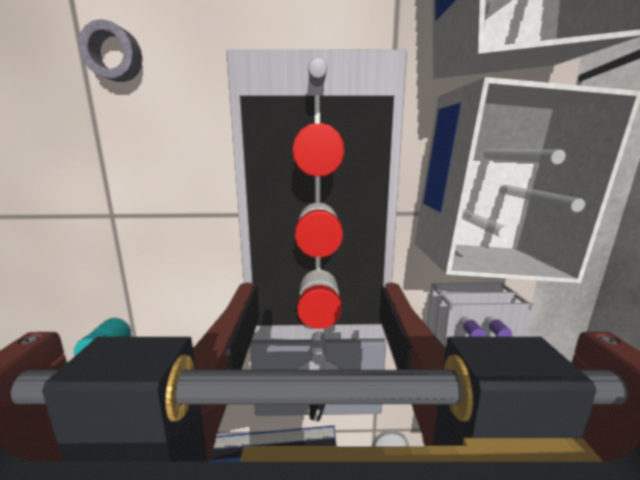

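The row is restored, with caps at (318,149), (318,234) and (319,307). I'll repeat the reading now that the row is certain to be complete.

```bash
python3 -m crank '[{"travel":[-0.4,-0.3,0],"turn":0},{"travel":[-0.8,-0.55,0],"turn":0},{"travel":[-0.8,-0.55,0],"turn":0},{"travel":[-0.8,-0.55,0],"turn":0},{"travel":[-0.8,-0.55,0],"turn":0},{"travel":[-0.8,-0.55,0],"turn":0},{"travel":[-0.8,-0.55,0],"turn":0},{"travel":[-0.8,-0.55,0],"turn":0},{"travel":[-0.6,-0.4,0],"turn":0},{"travel":[-0.4,-0.3,0],"turn":0},{"travel":[0,0,0],"turn":-0.8},{"travel":[0,0,0],"turn":-0.8},{"travel":[0,0,0],"turn":-0.8},{"travel":[0,0,0],"turn":-0.7},{"travel":[0,0,0],"turn":0},{"travel":[0,0,0],"turn":0}]' 0.4
python3 - <<'E'
from h import *
rel([361,-305.5,170],np.radians(17));print(tool()[1][:,2].round(3));w=imaging.get_image("wrist");cv2.imwrite("pics/w22.png",w)
E
```

```text
t: 66.25
ee_pos: [380.0, -306.0, 244.8]
orientation: [-1.829, -2.52, -0.026]
ft_force: [0.2, 0.6, 0.6]
width: 61.5
units [ 0.08 -0.35  1.5 ]
jaw dir deg 18.1 tcp [ 380.  -306.   244.8] q6 -1.03
turn units(about tool z) 0.18
[-0.013  0.03  -0.999]
```

View pics/w22.png

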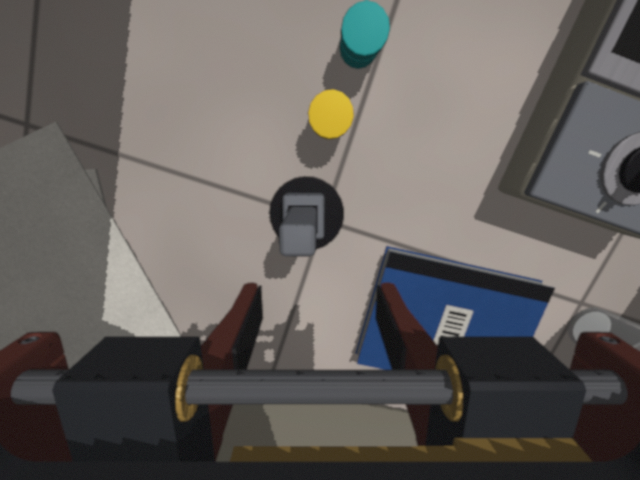

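```bash
python3 -m crank '[{"travel":[0.05,-0.17,0.1],"turn":0.1},{"travel":[0.03,-0.18,0.3],"turn":0},{"travel":[0,0,0.4],"turn":0},{"travel":[0,0,0.4],"turn":0},{"travel":[0,0,0.3],"turn":0},{"travel":[0,0,0],"turn":0},{"travel":[0,0,0],"turn":0}]' 0.4
python3 - <<'E'
from h import *
rel([361,-305.5,95],np.radians(17));print(tool()[1][:,2].round(3));w=imaging.get_image("wrist");cv2.imwrite("pics/w23.png",w)
E
```

```text
t: 67.0
ee_pos: [357.0, -304.0, 166.2]
orientation: [-1.851, -2.501, -0.025]
ft_force: [-0.7, -1.0, 0.3]
width: 61.3
units [-0.1   0.07  1.42]
jaw dir deg 17.0 tcp [ 357.  -304.   166.2] q6 -1.05
turn units(about tool z) 0.0
[-0.015  0.031 -0.999]
```

View pics/w23.png

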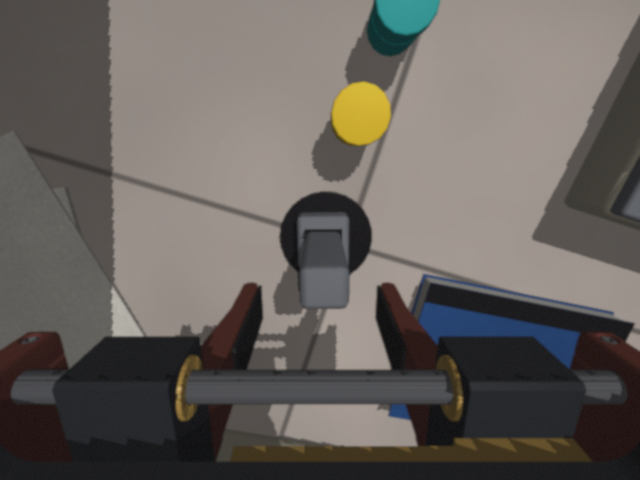

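```bash
python3 -m crank '[{"travel":[-0.06,0.06,0.2],"turn":0},{"travel":[0,0,0.4],"turn":0},{"travel":[0,0,0.4],"turn":0},{"travel":[0,0,0.2],"turn":0},{"travel":[0,0,0],"turn":0},{"travel":[0,0,0],"turn":0}]' 0.4
python3 -c "
from h import *
rel([361,-305.5,95],np.radians(17));print(tool()[1][:,2].round(3))"
```

```text
t: 67.65
ee_pos: [363.4, -307.0, 106.5]
orientation: [-1.857, -2.508, -0.024]
ft_force: [-0.5, -0.8, 0.3]
width: 61.8
units [ 0.04 -0.04  0.23]
jaw dir deg 17.0 tcp [ 363.4 -307.   106.5] q6 -1.05
turn units(about tool z) -0.01
[-0.008  0.025 -1.   ]
```

```bash
python3 -m crank '[{"travel":[0.03,-0.03,0.12],"turn":0},{"travel":[0,0,0.1],"turn":0},{"travel":[0,0,0],"turn":0}]'
python3 -m crank '[{"travel":[0,0,0],"turn":0},{"travel":[0,0,0],"turn":0},{"travel":[0,0,0],"turn":0},{"travel":[0,0,0],"turn":0},{"travel":[0,0,0],"turn":0},{"travel":[0,0,0],"turn":0},{"travel":[0,0,0],"turn":0},{"travel":[0,0,0],"turn":0}]' -1
python3 -m crank '[{"travel":[0,0,-0.3],"turn":0},{"travel":[0,0,-0.5],"turn":0},{"travel":[0,0,-0.6],"turn":0},{"travel":[0,0,-0.4],"turn":0},{"travel":[0,0,0],"turn":0},{"travel":[0,0,0],"turn":0}]'
python3 -c "
from h import *
rel([575.5,-382,180],np.radians(17));print(tool()[1][:,2].round(3),ctrl.get_obs()['ft_force'].round(1))"
```

```text
t: 67.95
ee_pos: [362.3, -306.5, 96.3]
orientation: [-1.859, -2.51, -0.023]
ft_force: [0.7, -1.0, -1.1]
width: 61.6
t: 68.75
ee_pos: [362.4, -306.7, 96.7]
orientation: [-1.859, -2.511, -0.023]
ft_force: [-0.5, -0.4, -0.7]
width: 30.0
t: 69.35
ee_pos: [361.8, -307.7, 188.1]
orientation: [-1.857, -2.508, -0.024]
ft_force: [0.2, 0.3, -1.7]
width: 30.1
units [-2.67  3.66  0.09]
jaw dir deg 17.0 tcp [ 361.8 -307.7  188.1] q6 -1.04
turn units(about tool z) -0.01
[-0.008  0.025 -1.   ] [ 0.2  0.3 -1.7]
```

```bash
python3 -m crank '[{"travel":[-0.15,0.2,0],"turn":0},{"travel":[-0.25,0.3,-0.05],"turn":0},{"travel":[-0.3,0.4,-0.05],"turn":0},{"travel":[-0.3,0.4,-0.05],"turn":0},{"travel":[-0.3,0.4,-0.05],"turn":0},{"travel":[-0.3,0.4,-0.05],"turn":0},{"travel":[-0.3,0.4,0],"turn":0},{"travel":[-0.3,0.4,0],"turn":0},{"travel":[-0.25,0.35,0],"turn":0},{"travel":[-0.15,0.2,0],"turn":0},{"travel":[0,0,0],"turn":0},{"travel":[0,0,0],"turn":0}]'
python3 - <<'E'
from h import *
x,R=tool(); u=x+R[:,2]*92.6; print(x.round(1),'underside',u.round(1),R[:,2].round(3),"shift units",(R.T@(np.array([574,-381,80])-u)/50).round(2))
E
```

```text
t: 70.55
ee_pos: [574.2, -380.8, 173.0]
orientation: [-1.842, -2.487, -0.025]
ft_force: [-0.8, 0.8, -2.1]
width: 29.8
[ 574.2 -380.8  173. ] underside [ 571.7 -377.1   80.5] [-0.028  0.041 -0.999] shift units [-0.09  0.02  0.01]
```

```bash
python3 -m crank '[{"travel":[-0.08,0.05,0],"turn":0},{"travel":[0,0,0],"turn":0},{"travel":[0,0,0],"turn":0},{"travel":[0,0,0],"turn":0},{"travel":[0,0,0],"turn":0},{"travel":[0,0,0],"turn":0},{"travel":[0,0,0],"turn":0},{"travel":[0,0,0],"turn":0},{"travel":[0,0,0],"turn":0},{"travel":[0,0,0],"turn":0},{"travel":[0,0,0],"turn":0},{"travel":[0,0,0],"turn":0},{"travel":[0,0,0],"turn":0},{"travel":[0,0,0],"turn":0},{"travel":[0,0,0],"turn":0},{"travel":[0,0,0],"turn":0},{"travel":[0,0,0],"turn":0},{"travel":[0,0,0],"turn":0},{"travel":[0,0,0],"turn":0},{"travel":[0,0,0],"turn":0}]'
python3 - <<'E'
from h import *
x,R=tool(); u=x+R[:,2]*92.6; print(x.round(1),'underside',u.round(1),R[:,2].round(3),"hit",(u+R[:,2]*(u[2]-25)).round(1))
t=imaging.get_image("top")
for c,q in blobs(red(t),200): print(c,q[4],plane("top",c,128).round(1))
s=imaging.get_image("scene");cv2.imwrite("pics/s24.png",s[130:280,150:350].repeat(4,0).repeat(4,1));rel([361,-305.5,188])
E
```

```text
t: 72.55
ee_pos: [575.7, -383.4, 172.1]
orientation: [-1.842, -2.484, -0.025]
ft_force: [0.2, -1.5, -1.8]
width: 29.7
[ 575.7 -383.4  172.1] underside [ 572.9 -379.6   79.6] [-0.03   0.042 -0.999] hit [ 571.3 -377.3   25.1]
[297.1, 168.3] 412 [644.8  50.1 128. ]
[336.1, 167.2] 405 [645.2 -25.5 128. ]
[259.3, 169.3] 406 [644.6 123.3 128. ]
units [ 2.75 -3.66 -0.12]
jaw dir deg 16.9 tcp [ 575.7 -383.5  172.2] q6 -0.92
```

View pics/s24.png

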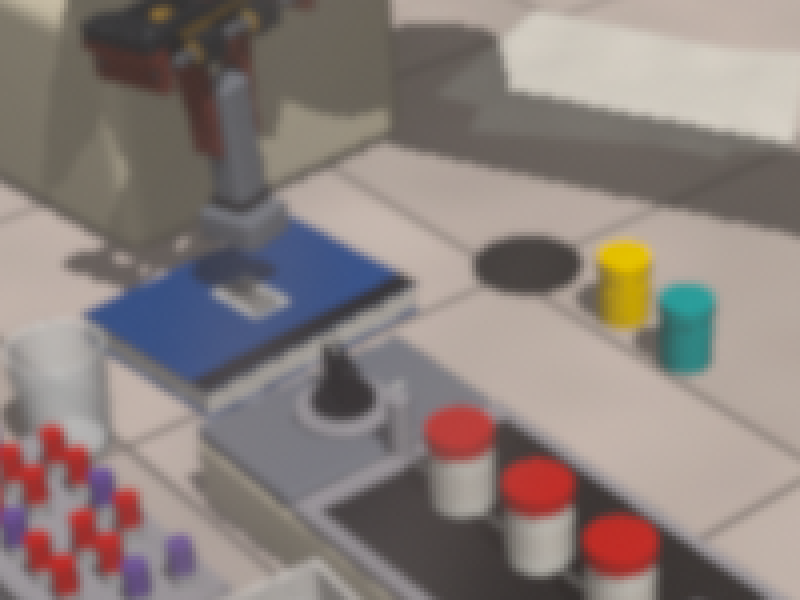

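Held 1.9 s at about 55 mm above the label, with all three pots on the line at x≈645. I'm returning the reader.

```bash
python3 -m crank '[{"travel":[0,0,-0.3],"turn":0},{"travel":[0.15,-0.2,0],"turn":0},{"travel":[0.25,-0.3,0],"turn":0},{"travel":[0.3,-0.4,0],"turn":0},{"travel":[0.3,-0.4,0],"turn":0},{"travel":[0.3,-0.4,0],"turn":0},{"travel":[0.3,-0.4,0],"turn":0},{"travel":[0.3,-0.4,0],"turn":0},{"travel":[0.3,-0.4,0],"turn":0},{"travel":[0.3,-0.4,0],"turn":0},{"travel":[0.2,-0.3,0],"turn":0},{"travel":[0,0,0],"turn":0},{"travel":[0,0,0],"turn":0}]'
python3 - <<'E'
from h import *
x,R=tool(); u=x+R[:,2]*92.6; print(x.round(1),'underside',u.round(1),R[:,2].round(3),"shift units to mat centre",(R.T@(np.array([361,-305,4])-u)/50).round(2))
E
```

```text
t: 73.95
ee_pos: [362.4, -308.4, 210.5]
orientation: [-1.853, -2.499, -0.024]
ft_force: [0.4, -0.1, -2.4]
width: 30.0
[ 362.4 -308.4  210.5] underside [ 360.9 -305.6  117.9] [-0.015  0.03  -0.999] shift units to mat centre [-0.07  0.02  2.28]
```

```bash
python3 -m crank '[{"travel":[0,0,0.3],"turn":0},{"travel":[0,0,0.4],"turn":0},{"travel":[0,0,0.4],"turn":0},{"travel":[0,0,0.4],"turn":0},{"travel":[0,0,0.4],"turn":0},{"travel":[0,0,0],"turn":0},{"travel":[0,0,0],"turn":0}]'
python3 - <<'E'
from h import *
x,R=tool(); u=x+R[:,2]*92.6; print(x.round(1),'underside',u.round(1),R[:,2].round(3),"shift units to mat centre",(R.T@(np.array([361,-305,4])-u)/50).round(2))
E
```

```text
t: 74.65
ee_pos: [371.9, -312.2, 117.0]
orientation: [-1.86, -2.513, -0.023]
ft_force: [0.6, 0.4, -0.9]
width: 29.8
[ 371.9 -312.2  117. ] underside [ 371.5 -310.3   24.4] [-0.004  0.021 -1.   ] shift units to mat centre [ 0.15 -0.17  0.41]
```

```bash
python3 -m crank '[{"travel":[0.14,-0.15,0.1],"turn":0},{"travel":[0,0,0],"turn":0},{"travel":[0,0,0.12],"turn":0},{"travel":[0,0,0],"turn":0}]'
python3 - <<'E'
from h import *
x,R=tool(); u=x+R[:,2]*92.6; print(x.round(1),'underside',u.round(1),R[:,2].round(3),"shift units to mat centre",(R.T@(np.array([361,-305,4])-u)/50).round(2))
E
```

```text
t: 75.05
ee_pos: [363.8, -308.5, 108.1]
orientation: [-1.862, -2.517, -0.022]
ft_force: [-0.2, -0.1, -1.2]
width: 30.0
[ 363.8 -308.5  108.1] underside [ 363.8 -306.9   15.5] [-0.     0.017 -1.   ] shift units to mat centre [ 0.05 -0.04  0.23]
```

```bash
python3 -m crank '[{"travel":[0.04,-0.05,0.1],"turn":0},{"travel":[0,0,0.1],"turn":0},{"travel":[0,0,0.02],"turn":0},{"travel":[0,0,0],"turn":0}]'
python3 - <<'E'
from h import *
x,R=tool(); u=x+R[:,2]*92.6; print(x.round(1),'underside',u.round(1),R[:,2].round(3),"shift units to mat centre",(R.T@(np.array([361,-305,4])-u)/50).round(2))
E
```

```text
t: 75.45
ee_pos: [361.1, -307.6, 96.9]
orientation: [-1.863, -2.518, -0.022]
ft_force: [-0.5, -0.1, 5.0]
width: 30.1
[ 361.1 -307.6   96.9] underside [ 361.2 -306.1    4.4] [ 0.001  0.016 -1.   ] shift units to mat centre [0.02 0.   0.01]
```

Contact (5 N). I'll release, lift and look.

```bash
python3 -m crank '[{"travel":[0,0,0],"turn":0},{"travel":[0,0,0],"turn":0},{"travel":[0,0,0],"turn":0},{"travel":[0,0,0],"turn":0}]' 0.2
python3 -m crank '[{"travel":[0,0,-0.3],"turn":0},{"travel":[0,0,-0.6],"turn":0},{"travel":[0,0,-0.8],"turn":0},{"travel":[0,0,-0.9],"turn":0},{"travel":[0,0,-0.6],"turn":0},{"travel":[0,0,0],"turn":0},{"travel":[0,0,0],"turn":0}]' -0.1
python3 - <<'E'
from h import *
cv2.imwrite("pics/w25.png",imaging.get_image("wrist")); rel([644.5,-152.5,230],np.pi/2+1.3); print(tool()[1][:,2].round(3))
t=imaging.get_image("top");cv2.imwrite("pics/t25.png",cv2.resize(t[110:340,200:550],None,fx=2.2,fy=2.2))
for c,q in blobs(red(t),200): print(c,q[4],plane("top",c,128).round(1))
E
```

```text
t: 75.85
ee_pos: [361.5, -308.0, 97.2]
orientation: [-1.864, -2.519, -0.021]
ft_force: [-0.3, 0.3, -1.1]
width: 52.3
t: 76.55
ee_pos: [360.6, -310.0, 262.3]
orientation: [-1.863, -2.517, -0.022]
ft_force: [-0.1, 0.7, -0.6]
width: 39.8
units [1.34 6.35 0.7 ]
jaw dir deg 17.0 tcp [ 360.6 -310.   262.1] q6 -1.05
turn units(about tool z) 5.67
[-0.     0.018 -1.   ]
[297.1, 168.2] 411 [645.   50.1 128. ]
[336.1, 167.2] 405 [645.2 -25.5 128. ]
[259.3, 169.2] 407 [644.8 123.3 128. ]
```

View pics/w25.png

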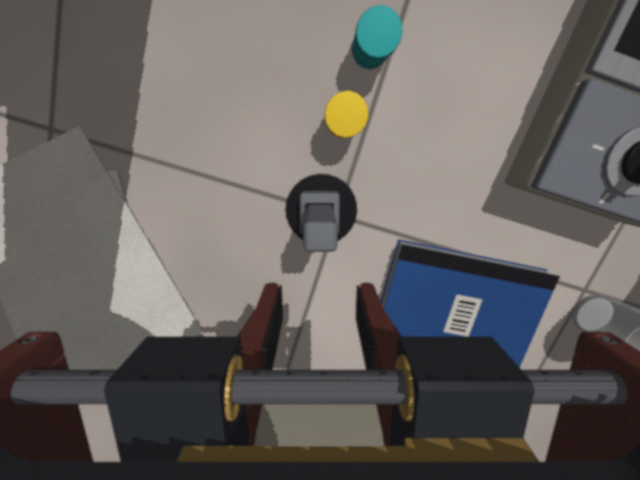

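View pics/t25.png

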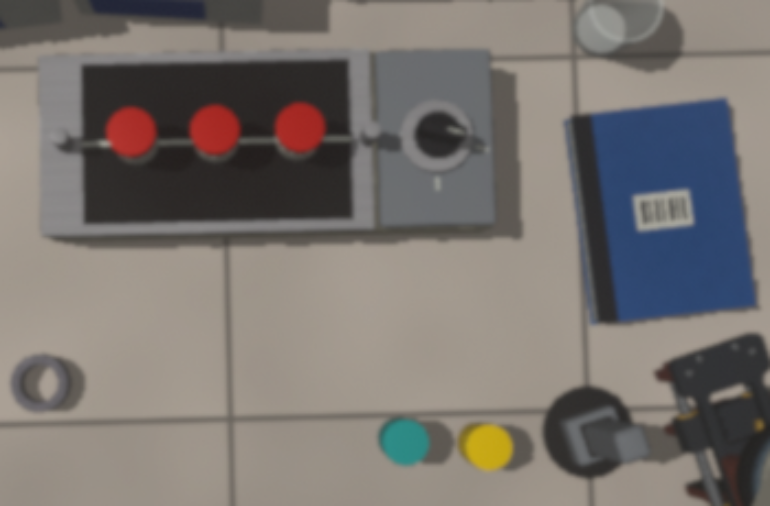

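All three pots are on the line, the reader is centred on its mat, and the knob pointer (455,130 in the crop) is still at off. On to the knob.

```bash
python3 -m crank '[{"travel":[0.2,0.5,0],"turn":0},{"travel":[0.2,0.8,0],"turn":0},{"travel":[0.2,0.8,0],"turn":0},{"travel":[0.2,0.8,0],"turn":0},{"travel":[0.2,0.8,0],"turn":0},{"travel":[0.1,0.8,0],"turn":0},{"travel":[0.1,0.8,0],"turn":0},{"travel":[0.1,0.5,0],"turn":0},{"travel":[0,0.3,0],"turn":0},{"travel":[0,0,0],"turn":0.8},{"travel":[0,0,0],"turn":0.8},{"travel":[0,0,0],"turn":0.8},{"travel":[0,0,0],"turn":0.8},{"travel":[0,0,0],"turn":0.8},{"travel":[0,0,0],"turn":0.8},{"travel":[0,0,0],"turn":0.7},{"travel":[0,0,0],"turn":0},{"travel":[0,0,0],"turn":0}]' -0.1
python3 - <<'E'
from h import *
cv2.imwrite("pics/w26.png",imaging.get_image("wrist")); rel([645,-152,150],np.pi/2+1.3); print(tool()[1][:,2].round(3))
E
```

```text
t: 78.45
ee_pos: [628.7, -144.7, 217.7]
orientation: [-2.449, -1.855, 0.041]
ft_force: [0.8, -0.3, 0.9]
width: 39.3
units [-0.08  0.45  1.32]
jaw dir deg -15.7 tcp [ 628.5 -144.7  217.7] q6 0.01
turn units(about tool z) -0.03
[-0.063  0.039 -0.997]
```

View pics/w26.png

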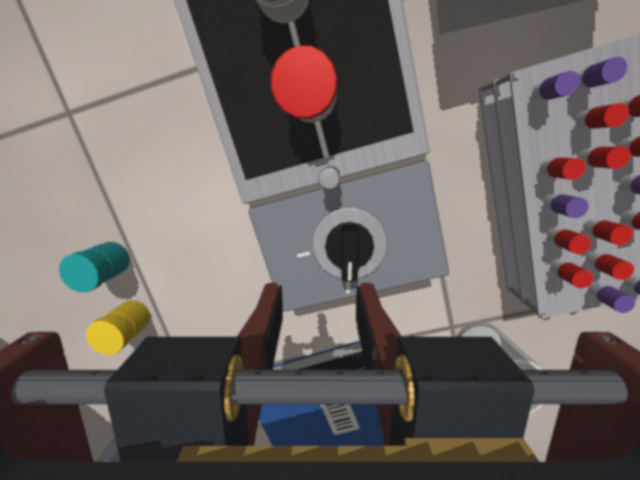

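```bash
python3 -m crank '[{"travel":[-0.04,0.2,0.1],"turn":0},{"travel":[-0.04,0.2,0.2],"turn":0},{"travel":[0,0.05,0.3],"turn":0},{"travel":[0,0,0.3],"turn":0},{"travel":[0,0,0.3],"turn":0},{"travel":[0,0,0],"turn":0},{"travel":[0,0,0],"turn":0}]' -0.1
python3 - <<'E'
from h import *
cv2.imwrite("pics/w27.png",imaging.get_image("wrist")); rel([645,-152,107],np.pi/2+1.3); print(tool()[1][:,2].round(3))
E
```

```text
t: 79.2
ee_pos: [645.5, -152.8, 147.4]
orientation: [-2.444, -1.856, 0.045]
ft_force: [-0.1, 0.2, 0.1]
width: 39.6
units [-0.    0.05  0.81]
jaw dir deg -15.5 tcp [ 645.3 -152.7  147.4] q6 -0.0
turn units(about tool z) 0.0
[-0.068  0.04  -0.997]
```

View pics/w27.png

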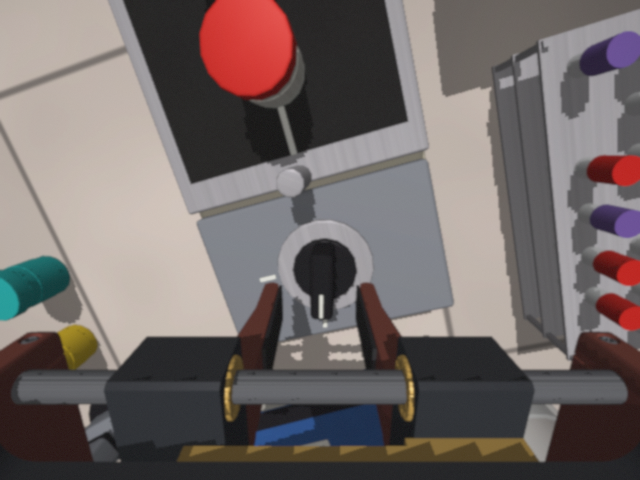

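The bar at (321,285) is aligned and centred between the fingers. I'll go down and close.

```bash
python3 -m crank '[{"travel":[0,0.04,0.15],"turn":0},{"travel":[0,0,0.25],"turn":0},{"travel":[0,0,0.25],"turn":0},{"travel":[0,0,0.1],"turn":0},{"travel":[0,0,0],"turn":0}]' -0.1
python3 -c "
from h import *
rel([645,-152,107],np.pi/2+1.3); print(tool()[1][:,2].round(3))"
```

```text
t: 79.75
ee_pos: [645.4, -151.7, 108.2]
orientation: [-2.445, -1.858, 0.043]
ft_force: [-0.3, -0.0, 0.5]
width: 39.6
units [-0.01 -0.    0.02]
jaw dir deg -15.5 tcp [ 645.4 -151.7  108.2] q6 -0.0
turn units(about tool z) 0.0
[-0.065  0.04  -0.997]
```

```bash
python3 -m crank '[{"travel":[0,0,0],"turn":0},{"travel":[0,0,0],"turn":0},{"travel":[0,0,0],"turn":0},{"travel":[0,0,0],"turn":0},{"travel":[0,0,0],"turn":0},{"travel":[0,0,0],"turn":0}]' -1
python3 -m crank '[{"travel":[0,0,0],"turn":0.7},{"travel":[0,0,0],"turn":0.8},{"travel":[0,0,0],"turn":0.8},{"travel":[0,0,0],"turn":0.8},{"travel":[0,0,0],"turn":0.8},{"travel":[0,0,0],"turn":0.8},{"travel":[0,0,0],"turn":0.8},{"travel":[0,0,0],"turn":0.8},{"travel":[0,0,0],"turn":0.8},{"travel":[0,0,0],"turn":0.8},{"travel":[0,0,0],"turn":0.8},{"travel":[0,0,0],"turn":0.8},{"travel":[0,0,0],"turn":0.8}]'
python3 -c "
from h import *
rel([645,-152,107],np.pi/2); o=ctrl.get_obs();print(o['ft_force'].round(1),o['moment'].round(2))"
```

```text
t: 80.35
ee_pos: [645.3, -151.7, 108.5]
orientation: [-2.445, -1.858, 0.042]
ft_force: [-1.8, 0.8, -1.5]
width: 14.5
t: 81.65
ee_pos: [645.8, -152.4, 108.6]
orientation: [-3.076, -0.355, 0.089]
ft_force: [-1.2, -0.6, -1.8]
width: 14.4
units [-0.01 -0.01  0.03]
jaw dir deg -76.9 tcp [ 645.8 -152.4  108.6] q6 1.07
turn units(about tool z) 2.29
[-1.2 -0.6 -1.8] [-0.32 -0.19 -0.08]
```

```bash
python3 -m crank '[{"travel":[0,0,0],"turn":0.8},{"travel":[0,0,0],"turn":0.8},{"travel":[0,0,0],"turn":0.6},{"travel":[0,0,0],"turn":0.3},{"travel":[0,0,0],"turn":0}]'
python3 -c "
from h import *
rel([645,-152,107],np.pi/2); o=ctrl.get_obs();print(o['ft_force'].round(1),o['moment'].round(2))"
```

```text
t: 82.15
ee_pos: [645.8, -152.4, 108.7]
orientation: [-3.105, 0.047, 0.097]
ft_force: [-1.1, 0.4, -2.3]
width: 14.2
units [-0.01 -0.01  0.03]
jaw dir deg -91.8 tcp [ 645.8 -152.4  108.7] q6 1.33
turn units(about tool z) -0.31
[-1.1  0.4 -2.3] [-0.19 -0.23  0.55]
```

```bash
python3 -m crank '[{"travel":[0,0,0],"turn":-0.2},{"travel":[0,0,0],"turn":0},{"travel":[0,0,0],"turn":0},{"travel":[0,0,0],"turn":0},{"travel":[0,0,0],"turn":0}]' -0.1
python3 -m crank '[{"travel":[0,0,-0.3],"turn":0},{"travel":[0,0,-0.5],"turn":0},{"travel":[0,0,-0.8],"turn":0},{"travel":[0,0,-0.8],"turn":0},{"travel":[0,0,-0.8],"turn":0},{"travel":[-0.4,0.4,0],"turn":0},{"travel":[-0.6,0.6,0],"turn":0},{"travel":[-0.6,0.6,0],"turn":0},{"travel":[-0.6,0.6,0],"turn":0},{"travel":[0,0,0],"turn":0},{"travel":[0,0,0],"turn":0}]'
python3 - <<'E'
from h import *
t=imaging.get_image("top");cv2.imwrite("pics/t28.png",cv2.resize(t[110:340,70:550],None,fx=1.65,fy=1.65))
for c,q in blobs(red(t),200): print(c,q[4],plane("top",c,128).round(1))
cv2.imwrite("pics/w28.png",imaging.get_image("wrist"));cv2.imwrite("pics/s28.png",imaging.get_image("scene"))
E
```

```text
t: 82.65
ee_pos: [646.8, -152.7, 109.6]
orientation: [-3.105, 0.011, 0.093]
ft_force: [-0.2, -0.3, -0.5]
width: 39.3
t: 83.75
ee_pos: [544.9, -271.8, 291.7]
orientation: [-3.111, 0.008, 0.075]
ft_force: [0.3, -0.6, -0.1]
width: 39.5
[297.1, 168.3] 412 [644.8  50.1 128. ]
[336.0, 167.2] 406 [645.2 -25.3 128. ]
[259.2, 169.2] 407 [644.8 123.5 128. ]
```

View pics/w28.png

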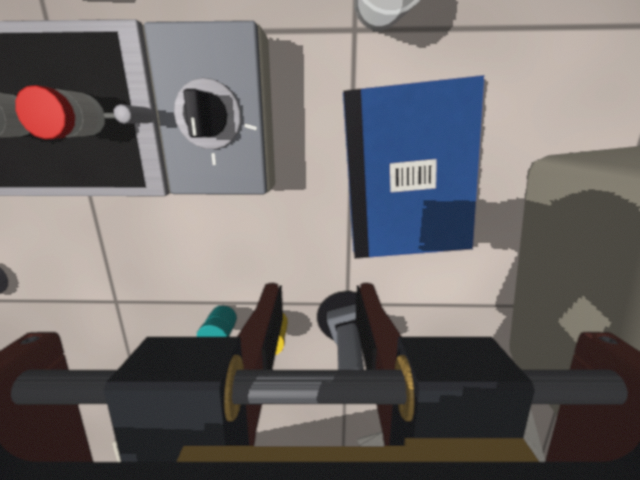

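View pics/t28.png

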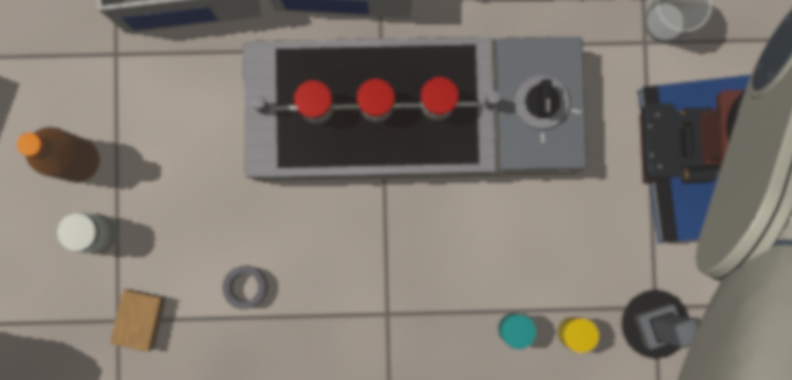

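View pics/s28.png

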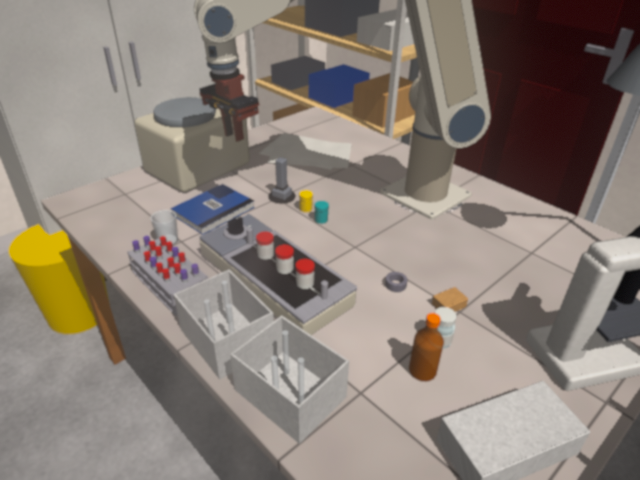

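The knob pointer is back at the on tick (wrist picture, pointer at (193,130), tick at (213,158)). The three pots stand on the line, the reader is on its mat, and everything else is unmoved. I'm handing in.

```bash
python3 -c "
from workcell import workorder
print(workorder.close_job())"
```

```text
the job is handed in; nothing more can be done
None
```

The whole job was done in the order asked and handed in at about 84 s, with the robot clear of everything. No verdict came back.

- **Mixer off:** I turned the knob anticlockwise to its stop, and the pointer was at the off tick. It stayed off until the end.
- **Pots:** All three pots present now stand upright on the white line, about 75 mm apart. The middle one was found knocked 2–3 cm aside after the first reading, so I put it back.
- **Reading:** I held the reader still over the label for 1.6 s about 57 mm up, then nudged it and held again about 48 mm up. After putting the pot back I read the label again, for 1.9 s about 55 mm up.
- **Reader and mixer on:** I stood the reader back on its mat, then turned the knob clockwise to its stop, on.

**Last checks:** the final pictures show the following:
- The pot caps are at x ≈ 645 and y ≈ -25, 50 and 123.5 mm, against the line at x ≈ 644–645.
- The knob pointer is at the on tick.
- The reader is upright on its mat, within about 1–2 mm of the middle by the arm's reading at set-down.
- The look-alikes and everything else are where they were.

**What was off:** the tool's tilt drifted during moves, up to 7° at worst while the gripper was empty. The reader was about 3–4° from upright during the readings. The wrist and top cameras disagreed by up to about 4 mm, and by about 9 mm once, for a pot at the picture's edge.

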